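# Change the panels in the shade board and true them up

### The job

First take the old grey panel out of the shade board and lay it on the cork mat. Then mount every coloured panel in the bay whose chip has its colour: hook its tongue under the retaining lip and turn it down flat. When all are in, lay the straightedge centred on the board's near sill and push it flush along the panels' front edges until all are fully home against the back wall, then lay it back along its green mat; leave the jar and flask behind the board alone.

Things in the scene. Friction and masses are not known exactly. Their poses are not given: they have to be found in the camera images.
- shade_board: Board fixed on the bench, 187 x 237 mm; origin: underside, mid recess; x towards the lip, away from the robot. Recess floor (bed) at z = 8 mm, x -57.5 to +57.5 (back wall), split by 6 mm dividers 7 high into three bays 71 wide at y = -77, 0, +77. A panel home in its bay has its origin at x = +2.5, z = 8 mm. Panels (110) are longer than the opening between sill and lip (105).
- lip (a point): Middle of the front lower edge of the aluminium retaining lip, at board x = +47.5, z = 20 mm: the lip runs over all bays, 10 mm out from the back wall, 12 mm above the bed; top 28 mm above the bench. A tongue does not enter flat over the sill, but does with the panel tilted nose down 10 to 15 degrees; then the plain end turns down behind the sill.
- sill (a point): Middle of the top of the flat wooden sill on the board's near side: 50 mm deep, board x -107.5 to -57.5, top at z = 15 mm, 7 mm above the bed. Against panels that are home the straightedge overhangs its inner edge by 5 mm.
- chip_blue: blue standard chip, 22 x 52 x 6 mm, fixed on top of the board's back rail behind one of the bays, in an order that varies; origin on its underside at its centre, at x = +65 mm, z = 28 mm of the board and in line (y) with the middle of its bay; same axes as the board.
- chip_red: red standard chip, 22 x 52 x 6 mm, fixed on top of the board's back rail behind one of the bays, in an order that varies; origin on its underside at its centre, at x = +65 mm, z = 28 mm of the board and in line (y) with the middle of its bay; same axes as the board.
- chip_yellow: yellow standard chip, 22 x 52 x 6 mm, fixed on top of the board's back rail behind one of the bays, in an order that varies; origin on its underside at its centre, at x = +65 mm, z = 28 mm of the board and in line (y) with the middle of its bay; same axes as the board.
- panel_blue: blue panel (may be absent): white plate 110 (x, tongue included) x 66 (y) x 12 mm, top blue; origin: middle of its underside. Its x = +41 to +55 mm is a bare metal tongue 7 mm thick, 60 wide, level with the underside; plain end at x = -55. Black grip rib across it at x = -7 mm, 14 thick (x) x 50 (y), from 12 up to 44 mm. 0.16 kg +-40 %.
- front_blue (a point): middle of the plain end face (x = -55 mm, 6 mm up) of the blue panel.
- panel_red: red panel (may be absent): white plate 110 (x, tongue included) x 66 (y) x 12 mm, top red; origin: middle of its underside. Its x = +41 to +55 mm is a bare metal tongue 7 mm thick, 60 wide, level with the underside; plain end at x = -55. Black grip rib across it at x = -7 mm, 14 thick (x) x 50 (y), from 12 up to 44 mm. 0.16 kg +-40 %.
- front_red (a point): middle of the plain end face (x = -55 mm, 6 mm up) of the red panel.
- panel_yellow: yellow panel (may be absent): white plate 110 (x, tongue included) x 66 (y) x 12 mm, top yellow; origin: middle of its underside. Its x = +41 to +55 mm is a bare metal tongue 7 mm thick, 60 wide, level with the underside; plain end at x = -55. Black grip rib across it at x = -7 mm, 14 thick (x) x 50 (y), from 12 up to 44 mm. 0.16 kg +-40 %.
- front_yellow (a point): middle of the plain end face (x = -55 mm, 6 mm up) of the yellow panel.
- panel_grey: old grey panel, top grey, of the same make as the coloured ones (same sizes, rib, tongue and axes). At the start it is mounted in one of the bays, in front of the blue chip; it comes out as the others go in, the other way round.
- cork_mat: cork mat fixed on the bench at the left, 150 (x) x 120 (y) x 3 mm; origin: centre of its underside.
- tool_mat: green mat fixed on the bench at the right, 260 (x) x 60 (y) x 3 mm; origin: centre of its underside. The straightedge lies along it at the start.
- straightedge: Steel straightedge 230 long (x) x 36 wide (y) x 10 mm thick, the same either way round, with an orange upright grip rib on its middle 60 mm long (x) x 14 mm thick (y), up to 43 mm above the underside; origin on the underside at its centre, z up. 0.25 kg. Either long side may be laid against the panels; against panels that are home its centre is at x = -70.5 mm of the board.
- dye_jar_0: white dye jar with a pale cap, 50 x 52 x 95 mm, bystander behind the board; origin at the centre of its underside.
- conical_flask: conical glass flask with amber content, 65 x 65 x 105 mm, bystander behind the board; origin at the centre of its underside.

How it is judged:
On the way, in this order (a step that is already met when the one before it is completed fails the run):
1. the old grey panel lies on the cork mat (x of panel_grey in the frame of cork_mat between -0.035 and 0.035 m and y of panel_grey in the frame of cork_mat between -0.035 and 0.035 m and z of panel_grey in the frame of cork_mat between 0.001 and 0.006 m and angle between panel_grey's own z axis and vertical below 0.05 rad and linear speed of panel_grey below 0.05 m/s), for 0.2 s.
2. every panel present lies flat in the bay of its colour with its tongue under the lip (x of panel_blue in the frame of chip_blue between -0.069 and -0.0605 m and y of panel_blue in the frame of chip_blue between -0.0045 and 0.0045 m and z of panel_blue in the frame of chip_blue between -0.0225 and -0.0178 m and angle between each of panel_blue, panel_red, panel_yellow's own z axis and vertical below 0.03 rad and x of panel_red in the frame of chip_red between -0.069 and -0.0605 m and y of panel_red in the frame of chip_red between -0.0045 and 0.0045 m and z of panel_red in the frame of chip_red between -0.0225 and -0.0178 m and x of panel_yellow in the frame of chip_yellow between -0.069 and -0.0605 m and y of panel_yellow in the frame of chip_yellow between -0.0045 and 0.0045 m and z of panel_yellow in the frame of chip_yellow between -0.0225 and -0.0178 m), for 0.2 s.
3. the straightedge lies on the sill, flush along the panels' front edges (x of panel_blue in the frame of chip_blue between -0.0652 and -0.0605 m and y of panel_blue in the frame of chip_blue between -0.0045 and 0.0045 m and z of panel_blue in the frame of chip_blue between -0.0225 and -0.0178 m and angle between each of panel_blue, panel_red, panel_yellow's own z axis and vertical below 0.03 rad and x of panel_red in the frame of chip_red between -0.0652 and -0.0605 m and y of panel_red in the frame of chip_red between -0.0045 and 0.0045 m and z of panel_red in the frame of chip_red between -0.0225 and -0.0178 m and x of panel_yellow in the frame of chip_yellow between -0.0652 and -0.0605 m and y of panel_yellow in the frame of chip_yellow between -0.0045 and 0.0045 m and z of panel_yellow in the frame of chip_yellow between -0.0225 and -0.0178 m and (y of front_blue in the frame of straightedge between 0.016 and 0.0205 m or y of front_blue in the frame of straightedge between -0.0205 and -0.016 m) and (y of front_red in the frame of straightedge between 0.016 and 0.0205 m or y of front_red in the frame of straightedge between -0.0205 and -0.016 m) and (y of front_yellow in the frame of straightedge between 0.016 and 0.0205 m or y of front_yellow in the frame of straightedge between -0.0205 and -0.016 m) and z of straightedge in the frame of shade_board between 0.0135 and 0.0172 m and y of straightedge in the frame of shade_board between -0.02 and 0.02 m and angle between the x axis of straightedge and the y axis of shade_board, either way round below 0.04 rad and angle between straightedge's own z axis and vertical below 0.04 rad), for 0.2 s.
At the end, for the whole second after the job is handed in: Every coloured panel lies flat in its colour's bay (4.5 mm sideways), tongue under the lip and within 2.7 mm of the back wall; the grey panel lies on the cork mat (centre within 35 mm), the straightedge along the green mat (40 mm along, 25 mm across, 0.25 rad); all at rest, released (x of panel_blue in the frame of chip_blue between -0.0652 and -0.0605 m and y of panel_blue in the frame of chip_blue between -0.0045 and 0.0045 m and z of panel_blue in the frame of chip_blue between -0.0225 and -0.0178 m and angle between each of panel_blue, panel_red, panel_yellow's own z axis and vertical below 0.03 rad and x of panel_red in the frame of chip_red between -0.0652 and -0.0605 m and y of panel_red in the frame of chip_red between -0.0045 and 0.0045 m and z of panel_red in the frame of chip_red between -0.0225 and -0.0178 m and x of panel_yellow in the frame of chip_yellow between -0.0652 and -0.0605 m and y of panel_yellow in the frame of chip_yellow between -0.0045 and 0.0045 m and z of panel_yellow in the frame of chip_yellow between -0.0225 and -0.0178 m and x of panel_grey in the frame of cork_mat between -0.035 and 0.035 m and y of panel_grey in the frame of cork_mat between -0.035 and 0.035 m and z of panel_grey in the frame of cork_mat between 0.001 and 0.006 m and angle between each of panel_grey, straightedge's own z axis and vertical below 0.05 rad and x of straightedge in the frame of tool_mat between -0.04 and 0.04 m and y of straightedge in the frame of tool_mat between -0.025 and 0.025 m and z of straightedge in the frame of tool_mat between 0.001 and 0.006 m and angle between the x axis of straightedge and the x axis of tool_mat, either way round below 0.25 rad and linear speed of each of straightedge, panel_grey, panel_blue, panel_red, panel_yellow below 0.02 m/s); the robot touches nothing.
It fails at once if the jar behind the board is pushed away or tipped (distance of dye_jar_0 from where it was at the start of the episode above 0.03 m or angle between dye_jar_0's own z axis and vertical above 0.4 rad).
It fails at once if the flask behind the board is pushed away or tipped (distance of conical_flask from where it was at the start of the episode above 0.03 m or angle between conical_flask's own z axis and vertical above 0.4 rad).
Of panel_blue, panel_red, panel_yellow only 2 to 3 are there at a start; the rules pass over those that are not, and their reading is None.
At some moment in a run one of panel_blue, panel_red, panel_yellow, straightedge may be knocked a few centimetres aside while the robot is not near it.
Once in a run the grip may slacken for a moment while it holds something.
It also fails if it takes over 210 s, if anything falls off the work surface, if the arm or the gripper's body presses on something with over 40 N, if the wrist force passes 120 N, or if a joint passes its speed limit or range.

### The arm

A 6-joint arm with a two-finger parallel gripper is mounted at the origin on a cart in front of the work surface, level with it; the furniture and walls round the work are solid. World frame = base frame: x ahead of the robot, y to its left, z up, the work surface at z = 0. Lengths are in m, angles in rad, forces in N, time in s.
With the tool pointing down it reaches from about 0.4 to 0.825 m from the base axis. Payload 7 kg.
Tool frame: the origin (TCP) lies on the mounting face of the last link; the fingertips stand 178 mm ahead of it and the grasp point (between the pads) lies 159 mm ahead of it; z points along the fingers, y is the direction in which the jaws open and shut (so a half turn about z gives the same grasp; the last joint's range is limited). The gripper opens to 88 mm and grips with 3 to 60 N. Pads are 19 mm wide; open, the fingers measure 130 mm over their backs; the gripper's body (78 mm by 193 mm) begins 47 mm behind the grasp point.
Start: joints at [1.483, 0.359, 0.012, 0, -1.224, -0.288], TCP at [0.248, 0.628, 0.405] pointing down, gripper open.
Joint ranges: [-3.07, 3.07], [-1.43, 2.12], [-1.02, 1.25], [-3.03, 1.67], [-3.05, -0], [-3.03, 3.03]. Speed limits (rad/s): [2.39, 2.39, 3.01, 3.14, 3.14, 3.14].

### API

Orientations are given as [roll, pitch, yaw] about the fixed x, y, z axes, in that order (R = Rz(yaw) Ry(pitch) Rx(roll)).
In Python, from station import * gives the robot as it stands.
- The arm moves only by the tool arm_command, never from a script. Its argument "targets" is a list of rows, each a list of 3 entries, a list of its own where there are three numbers: the turn, a rotation vector about the world's x, y, z in rad, then the shift along the world's x, y, z in mm, then the closure, from 0 (fully open) to 1 (shut). In form: [[[wx, wy, wz], [tx, ty, tz], fingers], ...]. A call has 1 to 8 rows; each row shifts and turns the commanded pose from where the row before left it; what a row does not reach is not made up. A row lasts 1/10 s, in which the tool goes at most 50 mm and 8.59 degrees, less where a joint would pass 70% of its speed; a pose out of reach is approached as far as the arm can. A call with a gripper value outside its range is refused whole. The fingers move at their own pace and stop on an object; "squeeze" is the grip in N (left out, the last holds). Time passes only in rows, so rows that do not move let the fingers close. It gives the time, the measured TCP pose, the force and the opening at its end, in the units of the state.
- get_state(): the state, without advancing time (a new reading comes with each control period).
- grab_frame(name): name is "scene" or "top"; returns (picture, depth): 420x560x3 uint8, red, green, blue; 420x560 float32, m along the optical axis (not along the pixel's ray), 0 where there is no reading.
- camera_params(name): a dict with "mtx" (3x3 intrinsics, pixels), "k1" (the pictures are not rectified: a ray, as slopes to the right and down, at radius r is drawn at 1 + k1 r^2 times it, then the intrinsics apply), "eye" and "orientation" of the camera in the world. Camera axes: x right, y down, z forward; pixel columns grow to the right and rows downward; lengths in m; the calibration is good to about 2 mm. A picture is of the moment at which its call begins. camera_params takes no time and is no camera call.
- job_done(): hands the job in, once; it reports no verdict.
The state is a dict: "t": time; "q": joint angles; "qd": joint speeds; "joint_efforts": joint torques, N m; "eef_pos": TCP position; "ee_rot": TCP orientation; "force": force on the tool from outside, world axes, zero at the start; "moment": the same for the moment, N m; "width": finger opening in m.
Only numpy, scipy, OpenCV 4.12 (cv2) and the standard library are available. Lean on these libraries where they do the work, as an engineer would, in place of code of your own. Each camera call takes 0.05 s, during which the arm holds its last target.

## Working session

There is one attempt and no reset: what is moved stays moved. The work goes in short steps, Python scripts to look and compute and a tool call to move; the robot and the scene stay as the last step left them, time stands still between calls to the robot, and variables do not carry over. Pictures are saved under pics/ and viewed, and the job is handed in when it is done.

Besides the shell and the picture viewer there is one more tool, called by a JSON object that holds its "name" and its "arguments", one argument or row to a line. arm_command: Moves the arm, as the interface text tells. Its arguments: {"type":"object","properties":{"targets":{"type":"array"},"squeeze":{"type":"number"}},"required":["targets"]}

```bash
ls; mkdir -p pics
python3 - <<'E'
from station import *
import cv2
print(get_state())
for n in("scene","top"):
    p,d=grab_frame(n); cv2.imwrite(f"pics/{n}0.png",p[:,:,::-1]); print(n,camera_params(n))
E
```

```text
pics
{'t': 0.0, 'q': array([ 1.48312316e+00,  3.59365366e-01,  1.10638664e-02, -3.54622883e-04,
       -1.22409407e+00, -2.88103218e-01]), 'qd': array([-0.00275245,  0.00139061,  0.00012789, -0.001027  ,  0.00125073,
       -0.00231647]), 'joint_efforts': array([ 1.69017716e-03, -5.82713985e+01,  2.93038934e+01,  6.99707463e+00,
        6.87621126e-03, -1.53871306e-04]), 'eef_pos': array([0.24764794, 0.6277171 , 0.40373774]), 'ee_rot': array([ 3.13996460e+00, -1.34813267e-04, -3.75897037e-01]), 'force': array([ 0.52619567, -0.25846396,  1.65981508]), 'moment': array([ 0.00669476, -0.0020284 ,  0.01070854]), 'width': 0.08758556359298743}
scene {'mtx': array([[476.72810178,   0.        , 275.55424842],
       [  0.        , 476.72810178, 211.85946248],
       [  0.        ,   0.        ,   1.        ]]), 'k1': -0.13708050562226087, 'eye': array([-0.17602486, -0.53915956,  0.9794903 ]), 'orientation': array([-2.35296309,  0.01721553, -0.93456156])}
top {'mtx': array([[538.28553372,   0.        , 271.3591097 ],
       [  0.        , 538.28553372, 206.93912355],
       [  0.        ,   0.        ,   1.        ]]), 'k1': -0.18979253839507154, 'eye': array([0.24168177, 0.02845173, 1.75933168]), 'orientation': array([-2.95737197, -0.00978245, -1.58879049])}
```

View pics/scene0.png

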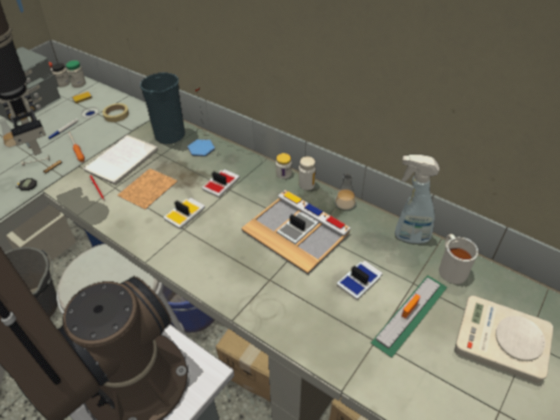

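View pics/top0.png

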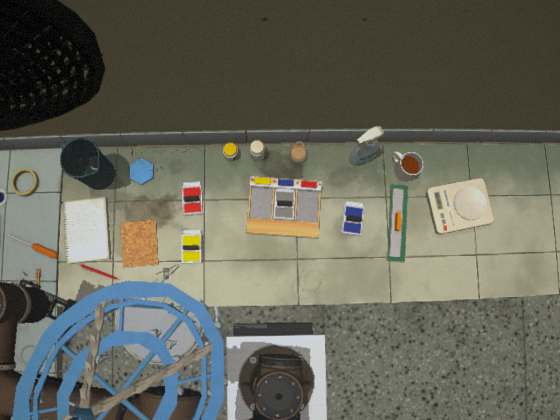

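```bash
cat > h.py <<'E'
from station import *
import numpy as np, cv2
from scipy.spatial.transform import Rotation as R
CP={n:camera_params(n) for n in("scene","top")}
def rays(n,uv):
    c=CP[n]; uv=np.asarray(uv,float).reshape(-1,1,2)
    p=cv2.undistortPoints(uv,c["mtx"],np.array([c["k1"],0,0,0.]),criteria=(3,50,1e-10)).reshape(-1,2)
    d=np.c_[p,np.ones(len(p))]
    return c["eye"],d@R.from_euler("xyz",c["orientation"]).as_matrix().T
def plane(n,uv,z):
    e,d=rays(n,uv); return e+d*((z-e[2])/d[:,2])[:,None]
def proj(n,P):
    c=CP[n]; Rm=R.from_euler("xyz",c["orientation"]).as_matrix()
    rv=cv2.Rodrigues(Rm.T)[0]; return cv2.projectPoints(np.asarray(P,float).reshape(-1,1,3),rv,-Rm.T@c["eye"],c["mtx"],np.array([c["k1"],0,0,0.]))[0].reshape(-1,2)
def crop(p,x,y,w,h,k,name):
    cv2.imwrite(name,cv2.resize(p[y:y+h,x:x+w,::-1],None,fx=k,fy=k,interpolation=cv2.INTER_CUBIC))
def shot(n,name):
    p,d=grab_frame(n); np.savez("pics/"+name+".npz",p=p,d=d); cv2.imwrite("pics/"+name+".png",p[:,:,::-1]); return p,d
E
python3 - <<'E'
from h import *
p=cv2.imread("pics/scene0.png")[:,:,::-1]
t=cv2.imread("pics/top0.png")[:,:,::-1]
crop(p,110,140,260,150,3,"pics/c1.png")
crop(p,330,230,130,130,5,"pics/c2.png")
crop(t,110,130,160,150,5,"pics/c3.png")
crop(t,230,130,190,150,4,"pics/c4.png")
E
```

```text
(no output)
```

View pics/c1.png

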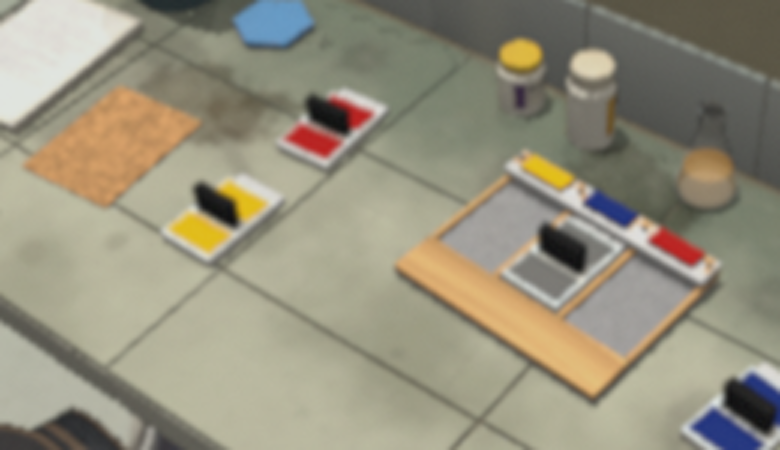

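View pics/c2.png

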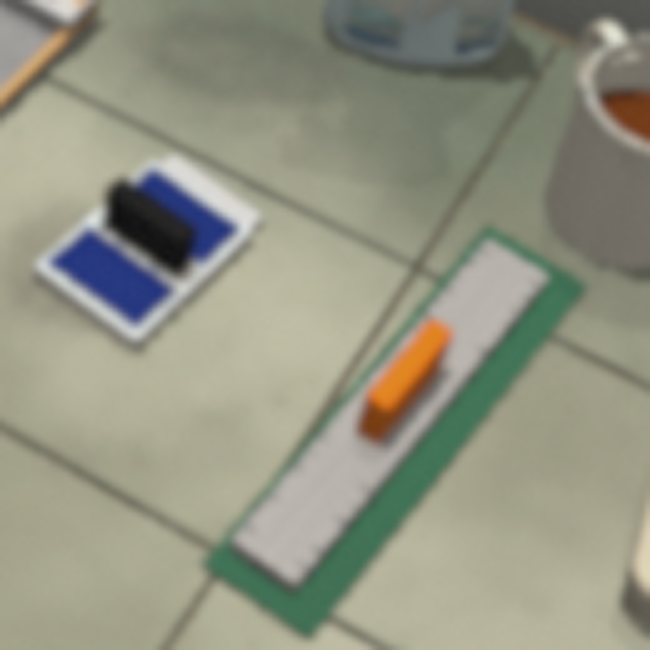

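View pics/c3.png

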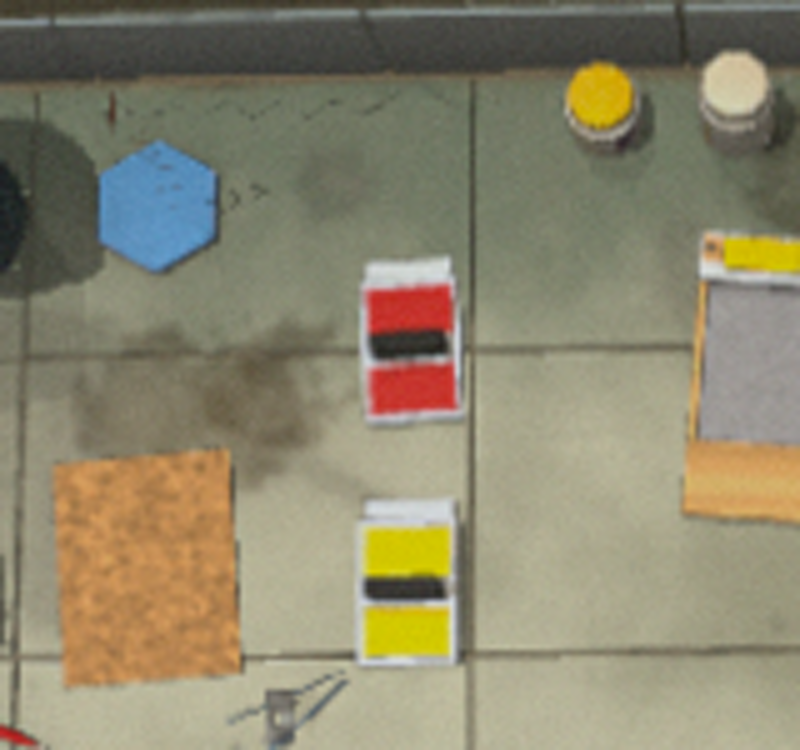

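View pics/c4.png

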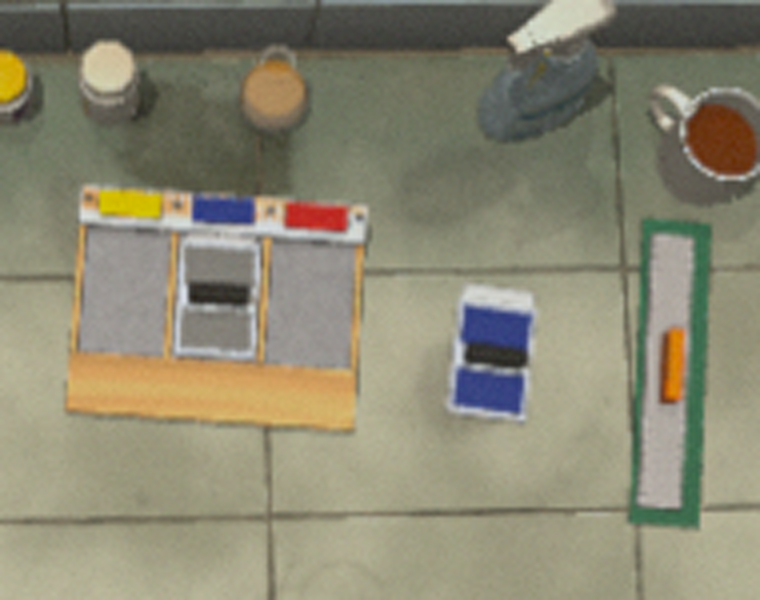

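```bash
cat >> h.py <<'E'
K=6
def comps(n,p,kind,roi=None,amin=25):
    """list of (area_px, Nx2 contour uv, original px)"""
    hsv0=cv2.resize(np.ascontiguousarray(p),None,fx=K,fy=K,interpolation=cv2.INTER_CUBIC)
    hsv=cv2.cvtColor(hsv0,cv2.COLOR_RGB2HSV).astype(int); h,s,v=hsv[...,0],hsv[...,1],hsv[...,2]
    m={"red":((h<6)|(h>172))&(s>140)&(v>110),
       "yellow":(h>=23)&(h<32)&(s>150)&(v>150),
       "blue":(h>108)&(h<128)&(s>110)&(v>60),
       "orange":(h>=6)&(h<17)&(s>190)&(v>130),
       "green":(h>65)&(h<90)&(s>110),
       "cork":(h>=6)&(h<18)&(s>90)&(v>130),
       "black":(v<60)}[kind].astype(np.uint8)
    if roi is not None:
        x,y,w,hh=[K*a for a in roi]; mm=np.zeros_like(m); mm[y:y+hh,x:x+w]=1; m&=mm
    cs,_=cv2.findContours(m,cv2.RETR_EXTERNAL,cv2.CHAIN_APPROX_NONE)
    out=[]
    for c in cs:
        a=cv2.contourArea(c)/K/K
        if a>amin: out.append((a,(c.reshape(-1,2)+.5)/K-.5))
    return sorted(out,key=lambda t:-t[0])
def rect(n,uv,z):
    """returns cx,cy,L,W,angle of long axis (mm,deg)"""
    P=plane(n,uv,z)[:,:2]*1000
    (cx,cy),(w,h),a=cv2.minAreaRect(P.astype(np.float32))
    if w<h: w,h,a=h,w,a+90
    a=(a+90)%180-90
    return np.round([cx,cy,w,h,a],1)
def panel(n,p,kind,z0=0.,roi=None):
    """painted area: two fields fused; returns panel origin xy(mm), yaw deg; assumes x-axis within 90deg of world +x"""
    C=[c for c in comps(n,p,kind,roi)]
    return C
E
python3 - <<'E'
from h import *
for n in("scene","top"):
    p=cv2.imread(f"pics/{n}0.png")[:,:,::-1]
    for k in("red","yellow","blue","orange","green","cork"):
        for a,c in comps(n,p,k,amin=40)[:6]:
            print(n,k,round(a),c.mean(0).round(),rect(n,c,.012), rect(n,c,.034)[:4])
E
```

```text
Traceback (most recent call last):
  File "h.py", line 41, in rect
    P=plane(n,uv,z)[:,:2]*1000
      ~~~~~^^^^^^^^
  File "h.py", line 11, in plane
    e,d=rays(n,uv); return e+d*((z-e[2])/d[:,2])[:,None]
        ~~~~^^^^^^
  File "h.py", line 7, in rays
    p=cv2.undistortPoints(uv,c["mtx"],np.array([c["k1"],0,0,0.]),criteria=(3,50,1e-10)).reshape(-1,2)
      ~~~~~~~~~~~~~~~~~~~^^^^^^^^^^^^^^^^^^^^^^^^^^^^^^^^^^^^^^^^^^^^^^^^^^^^^^^^^^^^^^
cv2.error: OpenCV(4.12.0) :-1: error: (-5:Bad argument) in function 'undistortPoints'
> Overload resolution failed:
>  - undistortPoints() got an unexpected keyword argument 'criteria'
>  - undistortPoints() got an unexpected keyword argument 'criteria'
```

```bash
sed -i 's/cv2.undistortPoints(uv,c\["mtx"\],np.array(\[c\["k1"\],0,0,0.\]),criteria=/cv2.undistortPointsIter(uv,c["mtx"],np.array([c["k1"],0,0,0.]),np.eye(3),np.eye(3),/' h.py
python3 - <<'E'
from h import *
for n in("scene","top"):
    p=cv2.imread(f"pics/{n}0.png")[:,:,::-1]
    for k in("red","yellow","blue","orange","green","cork"):
        for a,c in comps(n,p,k,amin=40)[:6]:
            print(n,k,round(a),c.mean(0).round(),rect(n,c,.012), rect(n,c,.034)[:4])
E
```

```text
scene red 90 [335. 222.] [ 663.  -107.7   50.7   22.2   82.5] [ 644.  -117.5   49.5   21.7]
scene red 86 [214. 186.] [576.9 272.1  51.2  26.3 -84.5] [559.8 253.6  50.   25.7]
scene red 40 [226. 177.] [636.  270.5  50.4  26.2  65.7] [617.6 252.1  49.3  25.6]
scene yellow 107 [176. 217.] [413.9 274.8  52.7  26.3  89.6] [400.4 256.3  51.5  25.7]
scene yellow 74 [293. 197.] [677.2  50.1  49.5  22.   86.4] [657.8  36.7  48.4  21.5]
scene yellow 73 [190. 206.] [466.9 274.1  51.1  29.1  87.5] [452.2 255.6  50.   28.4]
scene yellow 56 [284. 158.] [815.3 178.3  47.1  33.2  35.3] [792.8 162.   46.1  32.4]
scene blue 167 [352. 285.] [ 500.3 -256.5   51.8   26.6   81.3] [ 484.9 -262.9   50.6   26. ]
scene blue 100 [367. 273.] [ 552.  -264.3   51.9   27.8   80.9] [ 535.4 -270.6   50.8   27.2]
scene blue 73 [313. 209.] [669.9 -29.1  47.9  20.3  85.2] [650.7 -40.7  46.9  19.8]
scene orange 98 [411. 304.] [ 534.1 -405.8   62.    14.    -6.5] [ 518.  -408.8   60.5   13.6]
scene orange 45 [ 78. 153.] [436.9 777.8  89.2  14.1  67.6] [423.  747.8  87.2  13.8]
scene green 73 [73. 64.] [ 825.  1363.5   80
[... 1499 characters left out ...]
.6  20.7]
top orange 61 [398. 221.] [ 512.9 -414.8   59.    14.3   -7.2] [ 509.5 -409.2   58.3   14.1]
top green 77 [402. 200.] [ 569.8 -419.6  128.3   53.1   -4.9] [ 565.7 -413.9  126.7   52.5]
top cork 1573 [139. 243.] [453.4 444.6 150.6 120.5   4.2] [450.8 439.4 148.7 119. ]
top cork 373 [283. 223.] [518.3 -31.1 236.1  32.9  85.4] [514.8 -30.3 233.2  32.5]
top cork 165 [ 44. 250.] [431.  775.5  99.6  23.9  67.4] [428.7 766.1  98.4  23.6]
top cork 139 [298. 152.] [754.9 -88.   50.   48.3  31.4] [748.4 -86.5  49.3  47.7]
top cork 82 [398. 221.] [ 513.7 -416.4   63.5   17.9   -6.4] [ 510.3 -410.8   62.7   17.6]
top cork 66 [262. 230.] [487.8  31.1 117.4  15.3  88.1] [484.7  31.  115.9  15.1]
```

{"name": "arm_command", "arguments": {
  "targets": [
    [[0,0,-0.08],[20.7,-41.4,0],0.5],
    [[0,0,-0.08],[20.7,-41.4,0],0.5],
    [[0,0,-0.08],[20.7,-41.4,0],0.5],
    [[0,0,-0.08],[20.7,-41.4,0],0.5],
    [[0,0,-0.08],[20.7,-41.4,0],0.5],
    [[0,0,-0.08],[20.7,-41.4,0],0.5],
    [[0,0,-0.08],[20.7,-41.4,0],0.5],
    [[0,0,-0.08],[20.7,-41.4,0],0.5]
  ],
  "squeeze": 30
}}

```text
t: 0.9
eef_pos: [0.4136, 0.2948, 0.4046]
ee_rot: [3.141, 0.0, -1.019]
force: [1.0, 0.8, 0.4]
width: 0.0438
```

{"name": "arm_command", "arguments": {
  "targets": [
    [[0,0,-0.08],[20.7,-41.4,0],0.5],
    [[0,0,-0.08],[20.7,-41.4,0],0.5],
    [[0,0,-0.08],[20.7,-41.4,0],0.5],
    [[0,0,-0.08],[20.7,-41.4,-10],0.5],
    [[0,0,-0.08],[20.7,-41.4,-20],0.5],
    [[0,0,-0.08],[20.7,-41.4,-20],0.5],
    [[0,0,-0.08],[20.7,-41.4,-20],0.5],
    [[0,0,-0.08],[20.7,-41.4,-20],0.5]
  ]
}}

```text
t: 1.7
eef_pos: [0.5787, -0.035, 0.3145]
ee_rot: [3.142, 0.0, -1.659]
force: [0.7, 0.9, 0.5]
width: 0.0436
```

{"name": "arm_command", "arguments": {
  "targets": [
    [[0,0,0],[0,0,0],0.55],
    [[0,0,0],[0,0,0],0.55]
  ]
}}

```text
t: 1.9
eef_pos: [0.5782, -0.0344, 0.314]
ee_rot: [3.139, -0.001, -1.658]
force: [-0.7, 0.8, 0.1]
width: 0.0399
```

Run:
```python
from h import *
p,d=shot("top","t1"); s,d2=shot("scene","s1")
crop(s,230,100,180,140,4,"pics/s1c.png"); crop(t:=p,220,110,140,140,4,"pics/t1c.png")
print(get_state())
```

```text
{'t': 2.0, 'q': array([ 2.80960066e-01,  2.76105919e-01, -3.24882327e-01, -3.42884650e-05,
       -9.69717979e-01, -3.65293149e-01]), 'qd': array([ 0.0215104 , -0.01657313,  0.00034199,  0.00218534,  0.00144961,
       -0.00069919]), 'joint_efforts': array([-9.52706337e-01, -4.69539177e+01,  2.54537165e+01,  6.09457746e+00,
       -3.79260164e-03, -8.83660559e-04]), 'eef_pos': array([ 0.57814037, -0.03277369,  0.3155213 ]), 'ee_rot': array([-3.14151860e+00,  5.86009826e-05, -1.65514880e+00]), 'force': array([-1.02434456,  0.23718741, -0.67695419]), 'moment': array([ 0.15394003, -0.0702767 , -0.01553419]), 'width': 0.039876607733285996}
```

View pics/s1c.png

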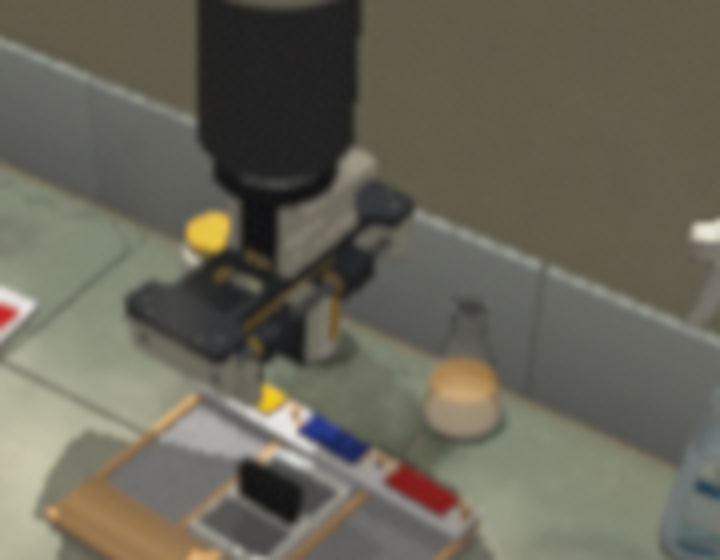

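View pics/t1c.png

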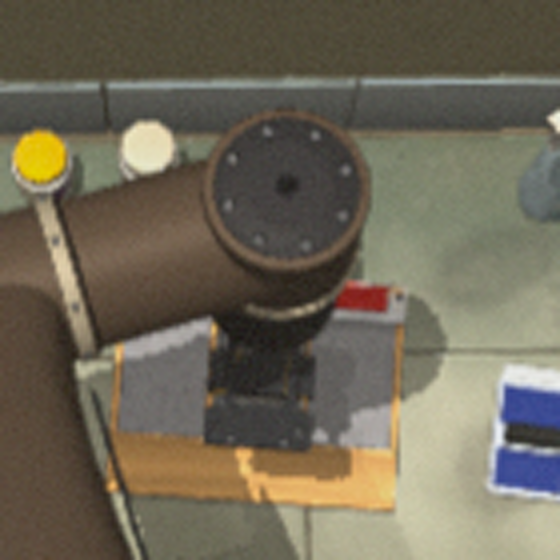

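{"name": "arm_command", "arguments": {
  "targets": [
    [[0,0,0],[0,-1,-30],0.55],
    [[0,0,0],[0,0,-30],0.55],
    [[0,0,0],[0,0,-30],0.55],
    [[0,0,0],[0,0,-23],0.55],
    [[0,0,0],[0,0,0],0.55]
  ]
}}

```text
t: 2.5
eef_pos: [0.5773, -0.0328, 0.2006]
ee_rot: [3.139, -0.001, -1.653]
force: [-0.6, 0.8, 0.4]
width: 0.0398
```

Run:
```python
from h import *
s,d2=shot("scene","s2")
crop(s,230,150,140,110,5,"pics/s2c.png")
st=get_state();print(st['eef_pos'],st['ee_rot'],st['force'])
```

```text
[ 0.57796857 -0.03292525  0.20228437] [ 3.14031305e+00 -5.36302681e-04 -1.65344498e+00] [ 0.05914452 -0.2238705   0.66785534]
```

View pics/s2c.png

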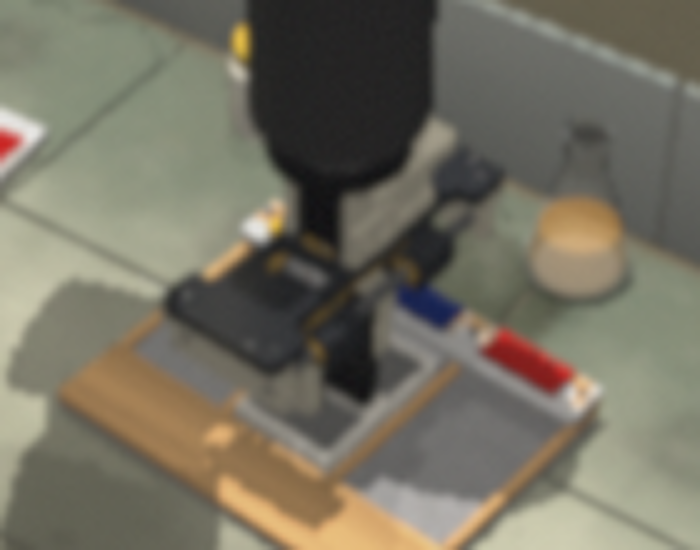

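{"name": "arm_command", "arguments": {
  "targets": [
    [[0,0,0],[0,0,0],0.7],
    [[0,0,0],[0,0,0],0.8],
    [[0,0,0],[0,0,0],0.9],
    [[0,0,0],[0,0,0],0.9],
    [[0,0,0],[0,0,0],0.9]
  ],
  "squeeze": 35
}}

```text
t: 3.05
eef_pos: [0.5771, -0.0342, 0.2031]
ee_rot: [3.14, -0.0, -1.656]
force: [-7.6, 3.1, 8.7]
width: 0.0135
```

Run:
```python
from h import *
a=[]
for i in range(3):
    s,d2=shot("scene","s3"); st=get_state();a.append(np.r_[st['eef_pos'],st['ee_rot'],st['force']])
print(np.round(np.array(a),4))
```

```text
[[ 0.5771 -0.0342  0.2031  3.1397 -0.     -1.6562 -7.534   3.7886  8.5286]
 [ 0.5771 -0.0341  0.2031  3.1397 -0.     -1.6562 -8.3079  2.9392  8.9742]
 [ 0.5771 -0.0342  0.2031  3.1397 -0.     -1.6562 -6.0873  3.2659  8.135 ]]
```

{"name": "arm_command", "arguments": {
  "targets": [
    [[0,0,0],[-1.5,0,0],0.9],
    [[0.0047,0.0522,0],[10.25,-0.9,3],0.9],
    [[0.0047,0.0522,0],[10.4,-0.9,2.5],0.9],
    [[0.0047,0.0522,0],[10.5,-0.9,2],0.9],
    [[0.0047,0.0522,0],[10.6,-0.9,1.5],0.9],
    [[0,0,0],[0,0,0],0.9]
  ]
}}

```text
t: 3.8
eef_pos: [0.6182, -0.038, 0.2113]
ee_rot: [2.926, 0.001, -1.657]
force: [-8.3, 2.7, 10.7]
width: 0.0138
```

Run:
```python
from h import *
s,d2=shot("scene","s4")
crop(s,230,150,140,110,5,"pics/s4c.png")
st=get_state();print(st['eef_pos'],st['ee_rot'],st['force'],st['moment'])
```

```text
[ 0.61789906 -0.03790981  0.21144523] [ 2.92796097e+00  7.65423732e-04 -1.65659350e+00] [-6.37640045  1.9116049   7.52190361] [ 0.8278432   1.90747726 -0.07190271]
```

View pics/s4c.png

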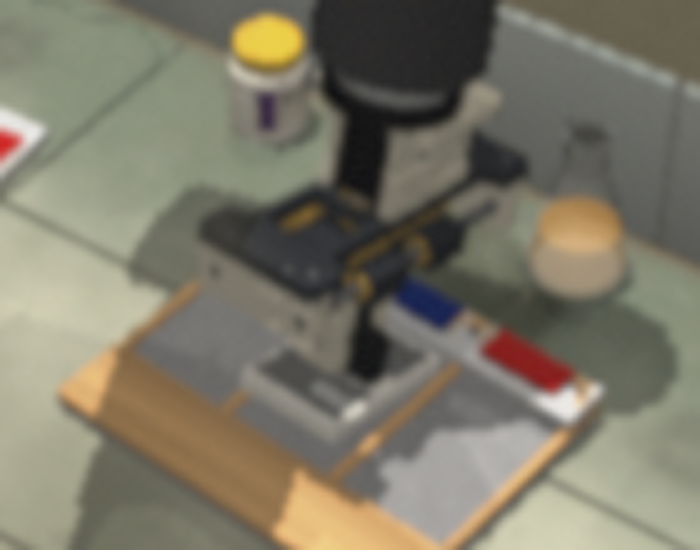

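{"name": "arm_command", "arguments": {
  "targets": [
    [[0,0,0],[-3,0.3,1.5],0.9],
    [[0,0,0],[-5,0.4,1.2],0.9],
    [[0,0,0],[-5,0.4,1.2],0.9],
    [[0,0,0],[-5,0.4,1.2],0.9],
    [[0,0,0],[-2,0.2,0.5],0.9]
  ]
}}

```text
t: 4.35
eef_pos: [0.5978, -0.036, 0.2172]
ee_rot: [2.932, 0.001, -1.656]
force: [-0.2, 0.1, -2.2]
width: 0.0139
```

Run:
```python
from h import *
s,d2=shot("scene","s5")
crop(s,230,150,140,110,5,"pics/s5c.png")
st=get_state();print(st['eef_pos'],st['ee_rot'],st['force'],st['moment'])
```

```text
[ 0.59784845 -0.03597275  0.21726739] [ 2.93210982e+00  1.10366309e-03 -1.65576841e+00] [-0.5443974  -0.68402769 -1.33412456] [-0.02836535 -0.7762799   0.01327415]
```

View pics/s5c.png

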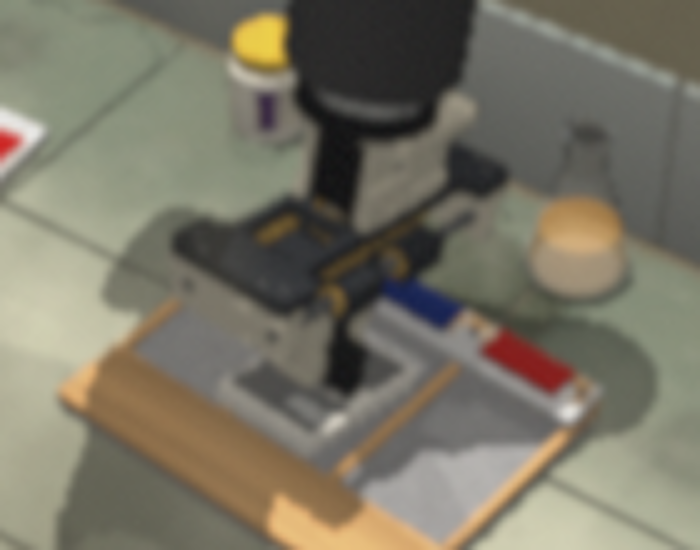

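{"name": "arm_command", "arguments": {
  "targets": [
    [[0,0,0],[0,0,22],0.9],
    [[-0.0047,-0.0522,0],[0,0,25],0.9],
    [[-0.0047,-0.0522,0],[-12,40,0],0.9],
    [[-0.0047,-0.0522,0],[-12,40,0],0.9],
    [[-0.0047,-0.0522,0],[-12,40,0],0.9],
    [[0,0,0],[-12,40,0],0.9],
    [[0,0,0],[-12,40,0],0.9],
    [[0,0,0],[-13,40,0],0.9]
  ]
}}

```text
t: 5.2
eef_pos: [0.5247, 0.2055, 0.2643]
ee_rot: [-3.141, 0.0, -1.656]
force: [1.5, 0.3, -2.2]
width: 0.0132
```

{"name": "arm_command", "arguments": {
  "targets": [
    [[0,0,0],[-13,40,0],0.9],
    [[0,0,0],[-13,40,0],0.9],
    [[0,0,0],[-13,40,0],0.9],
    [[0,0,0],[-13,40,0],0.9],
    [[0,0,0],[-13,41,0],0.9],
    [[0,0,0],[-12,41,0],0.9],
    [[0,0,0],[0,0,0],0.9]
  ]
}}

```text
t: 5.9
eef_pos: [0.4472, 0.4506, 0.2639]
ee_rot: [-3.14, 0.002, -1.652]
force: [-0.7, -1.7, -2.0]
width: 0.0135
```

Run:
```python
from h import *
s,d2=shot("scene","s6")
crop(s,80,100,180,140,4,"pics/s6c.png")
st=get_state();print(st['eef_pos'],st['ee_rot'],st['force'],st['moment'],st['width'])
```

```text
[0.44744627 0.44845385 0.26360783] [-3.14143326e+00  2.00754681e-04 -1.65255398e+00] [ 0.28520224 -0.32178228 -2.21047214] [-0.02296016 -0.03727394  0.01738865] 0.013829254523631504
```

View pics/s6c.png

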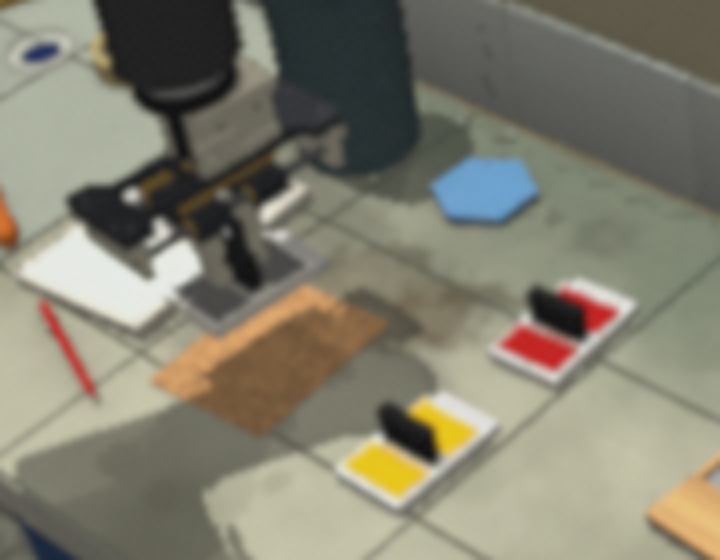

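{"name": "arm_command", "arguments": {
  "targets": [
    [[0,0,0],[0,-1,-30],0.9],
    [[0,0,0],[0,0,-25],0.9],
    [[0,0,0],[0,0,-7],0.9],
    [[0,0,0],[0,0,-2],0.9],
    [[0,0,0],[0,0,0],0.9]
  ]
}}

```text
t: 6.45
eef_pos: [0.449, 0.4449, 0.2006]
ee_rot: [-3.141, 0.0, -1.656]
force: [-0.2, 0.0, -1.0]
width: 0.0138
```

{"name": "arm_command", "arguments": {
  "targets": [
    [[0,0,0],[0,0,-1],0.9],
    [[0,0,0],[0,0,-1],0.9],
    [[0,0,0],[0,0,0],0.9]
  ]
}}

```text
t: 6.75
eef_pos: [0.4486, 0.445, 0.1986]
ee_rot: [-3.141, 0.001, -1.656]
force: [-0.4, -0.1, -1.8]
width: 0.014
```

{"name": "arm_command", "arguments": {
  "targets": [
    [[0,0,0],[0,0,-1],0.9],
    [[0,0,0],[0,0,-0.5],0.9],
    [[0,0,0],[0,0,0],0.9]
  ]
}}

```text
t: 7.05
eef_pos: [0.4485, 0.4451, 0.1981]
ee_rot: [-3.141, 0.001, -1.655]
force: [-3.9, -2.3, 9.2]
width: 0.0134
```

Contact. Release, open to 40 mm, and lift.

{"name": "arm_command", "arguments": {
  "targets": [
    [[0,0,0],[0,0,0.5],0.75],
    [[0,0,0],[0,0,0.5],0.55],
    [[0,0,0],[0,0,0],0.55],
    [[0,0,0],[0,0,20],0.55],
    [[0,0,0],[0,0,40],0.55],
    [[0,0,0],[0,0,40],0.55],
    [[0,0,0],[10,-40,0],0.55],
    [[0,0,0],[20,-40,0],0.55]
  ]
}}

```text
t: 7.85
eef_pos: [0.478, 0.3651, 0.2989]
ee_rot: [-3.14, 0.003, -1.653]
force: [1.3, -0.9, -0.4]
width: 0.0394
```

Run:
```python
from h import *
s,d2=shot("scene","s7"); t,_=shot("top","t7")
st=get_state();print(st['t'],st['eef_pos'],st['ee_rot'],st['force'],st['width'])
for n,p in(("scene",s),("top",t)):
    for k in("red","yellow","blue"):
        for a,c in comps(n,p,k,amin=40)[:6]:
            print(n,k,round(a),c.mean(0).round(),rect(n,c,.012), rect(n,c,.034)[:4])
```

```text
7.95 [0.47940803 0.36127317 0.29776902] [ 3.14116664e+00 -4.18412165e-04 -1.65874756e+00] [-0.00427667  0.05578858 -0.34726877] 0.039283078655924675
scene red 90 [335. 222.] [ 663.1 -107.7   50.6   22.2   82.5] [ 644.  -117.5   49.5   21.7]
scene red 83 [214. 187.] [576.6 271.8  50.9  26.8 -83.7] [559.5 253.4  49.7  26.2]
scene red 41 [226. 177.] [636.  270.7  50.7  26.3  66.1] [617.5 252.3  49.5  25.7]
scene yellow 75 [292. 197.] [678.1  50.4  49.8  21.9  83.9] [658.6  37.   48.7  21.4]
scene yellow 74 [177. 218.] [414.3 268.6  40.8  27.  -89.4] [400.8 250.2  39.9  26.4]
scene yellow 67 [282. 159.] [809.4 178.7  42.4  41.4  75.4] [787.  162.4  41.4  40.4]
scene yellow 43 [81. 97.] [ 672.1 1086.    59.1   32.9  -19.3] [ 652.8 1049.    57.7   32.1]
scene blue 167 [352. 285.] [ 500.3 -256.4   51.8   26.8   81.6] [ 484.9 -262.8   50.7   26.1]
scene blue 100 [367. 273.] [ 552.  -264.3   51.9   27.8   80.9] [ 535.4 -270.6   50.7   27.2]
scene blue 74 [313. 209.] [670.  -29.1  47.9  20.5  85. ] [650.7 -40.7  46.8  20. ]
top red 133 [192. 192.] [622.2 270.1  55.1  30.8 -86.6] [617.4 267.1  54.5  30.4]
top red 131 [192. 207.] [570.4 268.   54.4  30.  -88.4] [566.3 265.   53.7  29.6]
top red 80 [309. 184.] [ 644.  -120.3   50.2   20.4   84.3] [ 639.  -118.4   49.5   20.2]
top yellow 123 [230. 149.] [ 7.687e+02  1.431e+02  4.470e+01  4.180e+01 -2.000e-01] [762.  141.6  44.2  41.2]
top yellow 102 [192. 240.] [460.6 269.7  52.1  28.7  88.2] [457.9 266.6  51.4  28.3]
top yellow 90 [262. 180.] [657.6  34.9  53.1  22.   85.7] [652.3  34.8  52.4  21.7]
top yellow 89 [194. 256.] [409.7 263.5  39.4  30.5  89.3] [407.6 260.5  38.9  30.2]
top blue 125 [352. 227.] [ 494.6 -258.6   53.1   28.7   81.4] [ 491.5 -255.    52.4   28.3]
top blue 125 [354. 212.] [ 546.5 -266.9   54.1   29.3   81.9] [ 542.7 -263.2   53.4   29. ]
top blue 69 [285. 182.] [649.9 -42.3  47.8  18.8  88.3] [644.8 -41.4  47.2  18.6]
```

View pics/s7.png

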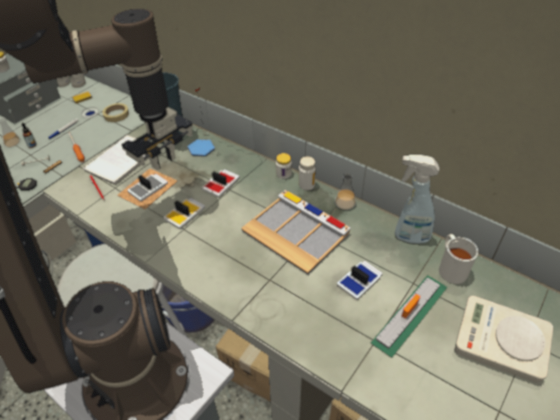

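View pics/t7.png

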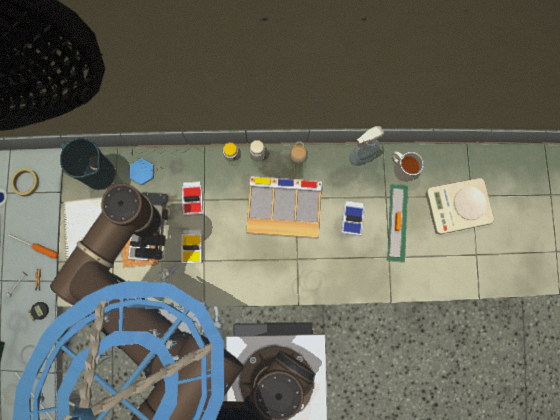

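{"name": "arm_command", "arguments": {
  "targets": [
    [[0,0,0.03],[-15,-34,0],0.55],
    [[0,0,0.03],[-15,-34,0],0.55],
    [[0,0,0.028],[-12.5,-26,0],0.55],
    [[0,0,0],[0,0,-30],0.55],
    [[0,0,0],[0,0,-30],0.55],
    [[0,0,0],[0,0,-30],0.55],
    [[0,0,0],[0,0,-11],0.55],
    [[0,0,0],[0,0,0],0.55]
  ]
}}

```text
t: 8.75
eef_pos: [0.4357, 0.2708, 0.1951]
ee_rot: [3.14, -0.003, -1.568]
force: [-0.2, 0.3, 0.4]
width: 0.0397
```

Run:
```python
from h import *
s,d2=shot("scene","s8"); 
crop(s,120,140,120,100,5,"pics/s8c.png")
st=get_state();print(st['t'],st['eef_pos'],st['ee_rot'],st['force'],st['width'])
```

```text
8.8 [0.43614442 0.27122946 0.19632988] [ 3.14096711e+00 -1.26340547e-03 -1.56736146e+00] [-0.2113861  -0.24669729  0.59078808] 0.039282966709547465
```

View pics/s8c.png

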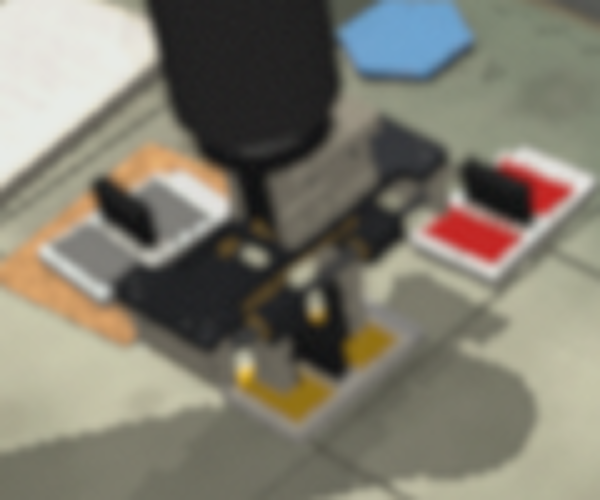

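{"name": "arm_command", "arguments": {
  "targets": [
    [[0,0,0],[0,0,0.5],0.7],
    [[0,0,0],[0,0,0],0.8],
    [[0,0,0],[0,0,0],0.9],
    [[0,0,0],[0,0,0],0.9],
    [[0,0,0],[0,0,0],0.9]
  ]
}}

```text
t: 9.3
eef_pos: [0.4361, 0.2712, 0.1977]
ee_rot: [-3.141, 0.001, -1.568]
force: [-3.1, -0.2, 6.2]
width: 0.0135
```

Run:
```python
from h import *
s,d2=shot("scene","s8"); 
st=get_state();print(st['t'],st['eef_pos'],st['ee_rot'],st['force'],st['width'])
```

```text
9.35 [0.43609517 0.27115475 0.19766427] [-3.14091460e+00  8.02991331e-04 -1.56768863e+00] [-2.46881433 -0.18356663  6.52149159] 0.013556739477698814
```

{"name": "arm_command", "arguments": {
  "targets": [
    [[0,0,0],[0,0,30],0.9],
    [[0,0,0],[0,0,29],0.9],
    [[0,0,-0.0179],[34,-46,0],0.9],
    [[0,0,-0.0179],[34,-46,0],0.9],
    [[0,0,-0.0179],[34,-46,0],0.9],
    [[0,0,-0.0179],[34,-46,0],0.9],
    [[0,0,-0.0179],[20,-27,0],0.9],
    [[0.0047,0.0522,0],[10,-13,0],0.9]
  ]
}}

```text
t: 10.15
eef_pos: [0.5854, 0.0674, 0.2557]
ee_rot: [3.088, -0.0, -1.66]
force: [-0.6, 0.7, -0.8]
width: 0.0138
```

{"name": "arm_command", "arguments": {
  "targets": [
    [[0.0047,0.0522,0],[5,-7,0],0.9],
    [[0.0047,0.0522,0],[0,0,0],0.9],
    [[0.0047,0.0522,0],[0,0,0],0.9],
    [[0,0,0],[0,0,0],0.9],
    [[0,0,0],[0,0,0],0.9]
  ]
}}

```text
t: 10.65
eef_pos: [0.5899, 0.063, 0.2556]
ee_rot: [2.933, 0.001, -1.658]
force: [0.3, 0.5, -1.3]
width: 0.0137
```

```bash
cat >> h.py <<'E'
def state_avg():
    st=get_state(); return st['eef_pos']*1000, R.from_euler("xyz",st['ee_rot']).as_matrix(), st
E
python3 - <<'E'
from h import *
s,d2=shot("scene","s9"); t,_=shot("top","t9")
crop(s,210,110,160,150,5,"pics/s9c.png")
st=get_state();print(st['t'],st['eef_pos'],st['ee_rot'],st['force'],st['width'])
E
```

```text
10.75 [0.58961143 0.06316154 0.25588873] [ 2.93292711e+00  5.75537805e-04 -1.65719791e+00] [-0.0799065  -0.04736886 -0.2407444 ] 0.013461610196338685
```

View pics/s9c.png

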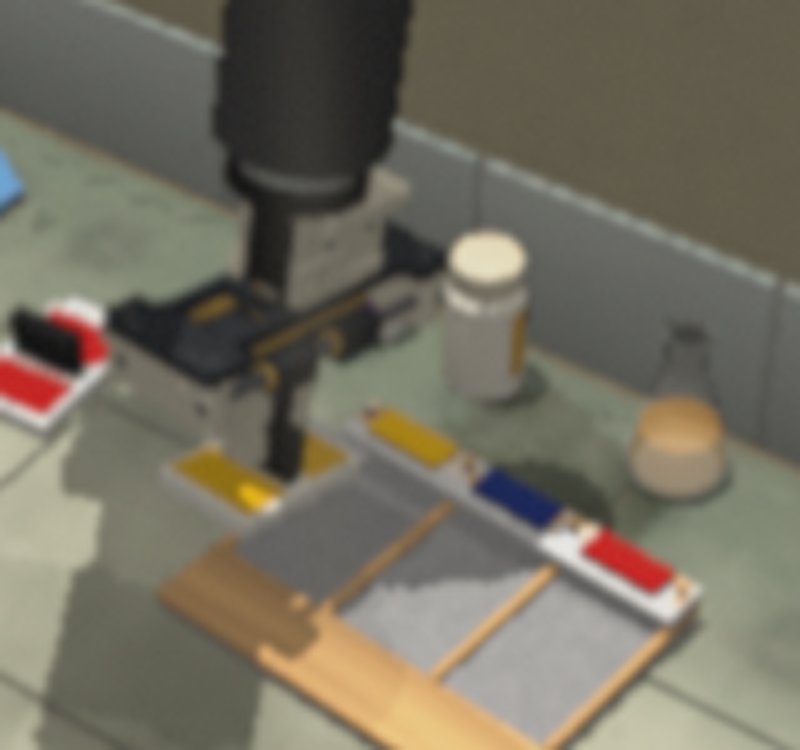

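View pics/t9.png

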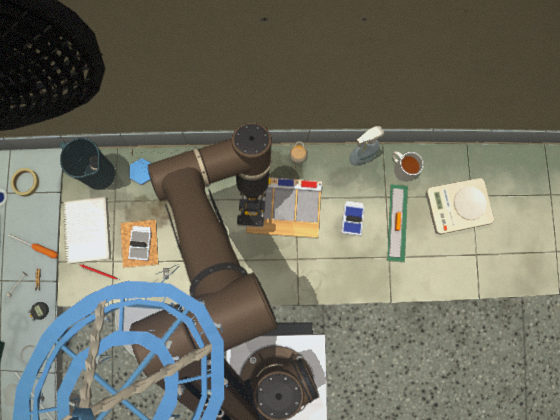

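Run:
```python
from h import *
print(plane("top",[[257,147],[230.5,148.5],[298,149]],.095), plane("scene",[[307,162],[346,180]],.095))
```

```text
[[ 0.74847128  0.04928268  0.095     ]
 [ 0.74490856  0.13465426  0.095     ]
 [ 0.73983532 -0.08260109  0.095     ]] [[ 0.75232049  0.0504315   0.095     ]
 [ 0.74909634 -0.08408507  0.095     ]]
```

{"name": "arm_command", "arguments": {
  "targets": [
    [[0,0,0],[8,-11,0],0.9],
    [[0,0,0],[6,-8,0],0.9],
    [[0,0,0],[3,-4,0],0.9],
    [[0,0,0],[0,0,0],0.9],
    [[0,0,0],[0,0,0],0.9]
  ]
}}

```text
t: 11.25
eef_pos: [0.6068, 0.0399, 0.2558]
ee_rot: [2.932, 0.001, -1.658]
force: [0.1, -0.0, -0.3]
width: 0.0137
```

Run:
```python
from h import *
s,d2=shot("scene","s10")
crop(s,210,110,160,150,5,"pics/s10c.png")
st=get_state();print(st['t'],st['eef_pos'],st['ee_rot'],st['force'],st['width'])
```

```text
11.3 [0.60677167 0.04005259 0.25584061] [ 2.93179360e+00  7.07366850e-04 -1.65773322e+00] [-0.00694193  0.5036717  -0.93546522] 0.013264467150065875
```

View pics/s10c.png

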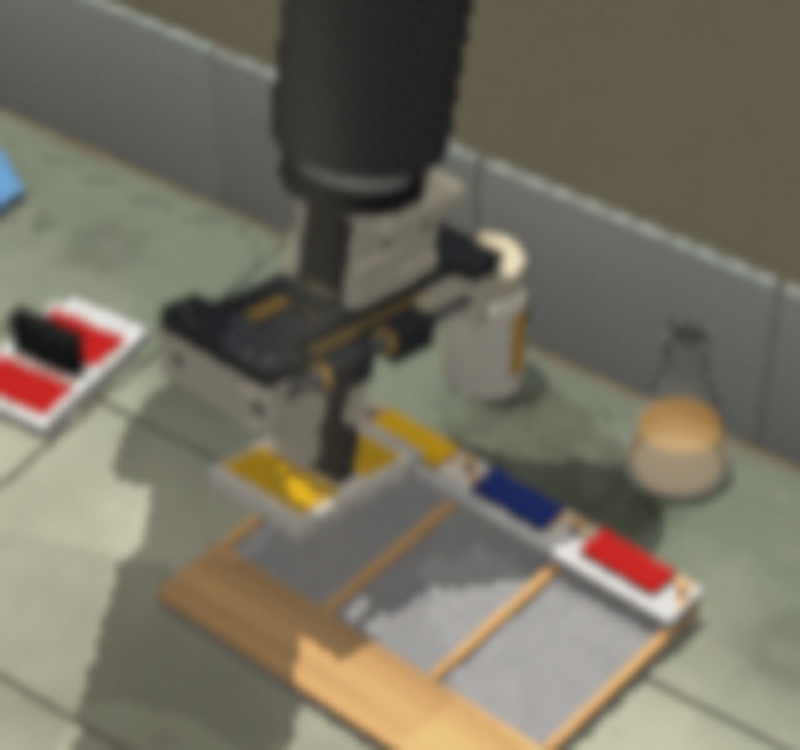

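```bash
cat >> h.py <<'E'
def tool_pt(eef_mm,Rm,H,pp,dy=0):
    """panel point pp (mm, panel frame) to world mm given grasp: panel x axis = +-tool y (pointing +x world), TCP at panel (-7,dy,H)"""
    ez=-Rm[:,2]; ex=Rm[:,1]*(1 if Rm[0,1]>0 else -1); ey=np.cross(ez,ex)
    d=np.asarray(pp,float)-np.array([-7,dy,H])
    return eef_mm+d@np.array([ex,ey,ez])
E
python3 - <<'E'
from h import *
f=np.load("pics/s10.npz"); s=f["p"]
e,Rm,st=state_avg()
pts=[(-55,-33,12),(-55,33,12),(-55,-33,0),(-33,0,12),(41,-33,12)]
P=tool_pt(e,Rm,197.7,pts); uv=proj("scene",P/1000); print(P.round(1),uv.round(2))
img=cv2.resize(s[110:260,210:370,::-1],None,fx=5,fy=5,interpolation=cv2.INTER_CUBIC)
for u in uv: cv2.drawMarker(img,tuple(int(round(v)) for v in ((u-[210,110]+.5)*5)),(255,0,255),cv2.MARKER_CROSS,12,1)
B=np.array([581.6,-35]);ex=np.array([.996,-.0893]);ey=np.array([.0893,.996])
bp=[(B[0]+x*ex[0]+y*ey[0],B[1]+x*ex[1]+y*ey[1],z) for x,y,z in[(65,77,34),(65,0,34),(65,-77,34),(-57.5,38.5,15),(47.5,38.5,15),(-57.5,-38.5,15),(-107.5,118.5,15),(47.5,-116,28),(-57.5,115.5,15)]]
uv=proj("scene",np.array(bp)/1000); print(uv.round(1))
for u in uv: cv2.drawMarker(img,tuple(int(round(v)) for v in ((u-[210,110]+.5)*5)),(0,255,0),cv2.MARKER_CROSS,12,1)
cv2.imwrite("pics/s10o.png",img)
E
```

```text
[[518.6  14.7  84.2]
 [524.3  80.5  84.2]
 [516.1  15.   72.4]
 [542.9  45.7  79.6]
 [612.2   6.6  64.2]] [[268.99 215.51]
 [250.92 204.28]
 [268.48 219.12]
 [265.3  206.79]
 [291.78 202.31]]
[[291.6 197.8]
 [312.4 210. ]
 [334.4 222.8]
 [273.5 232.2]
 [297.8 211.8]
 [294.9 246. ]
 [240.1 228.4]
 [341.9 234.6]
 [253.2 219.2]]
```

View pics/s10o.png

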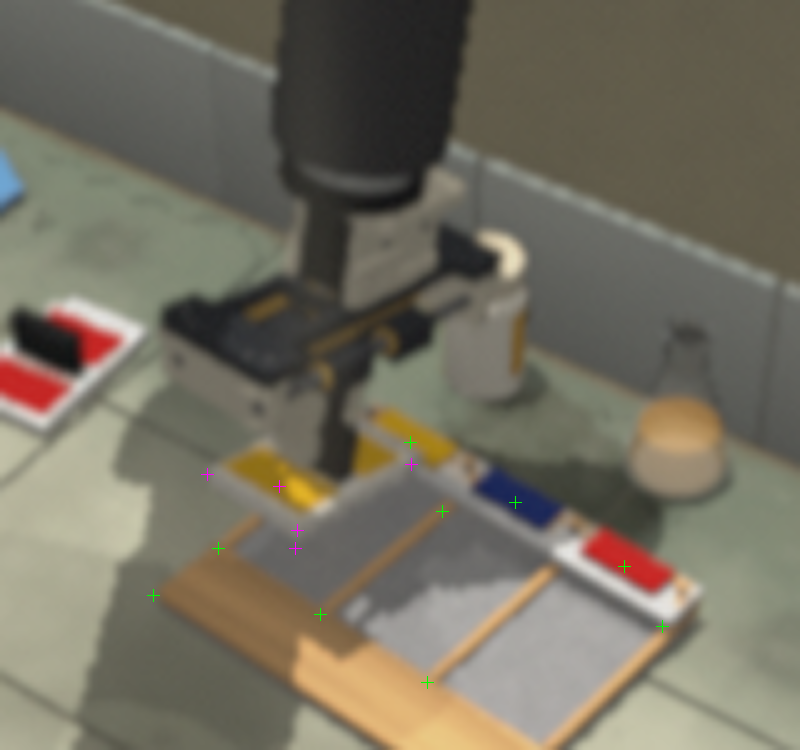

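{"name": "arm_command", "arguments": {
  "targets": [
    [[0,0,0],[2,-1,-14],0.9],
    [[0,0,0],[1,-0.4,-13],0.9],
    [[0,0,0],[1,0,-8],0.9],
    [[0,0,0],[0,0,-3],0.9],
    [[0,0,0],[0,0,0],0.9]
  ]
}}

```text
t: 11.8
eef_pos: [0.6107, 0.0387, 0.2169]
ee_rot: [2.93, -0.0, -1.657]
force: [0.6, -0.4, -1.1]
width: 0.0139
```

Run:
```python
from h import *
s,d2=shot("scene","s11")
crop(s,210,110,160,150,5,"pics/s11c.png")
st=get_state();print(st['t'],st['eef_pos'],st['ee_rot'],st['force'],st['width'])
```

```text
11.85 [0.6109049  0.03875438 0.21754464] [ 2.93130571e+00  2.64251938e-04 -1.65721106e+00] [ 0.5893538   0.98318751 -0.73071837] 0.013925894696712661
```

View pics/s11c.png

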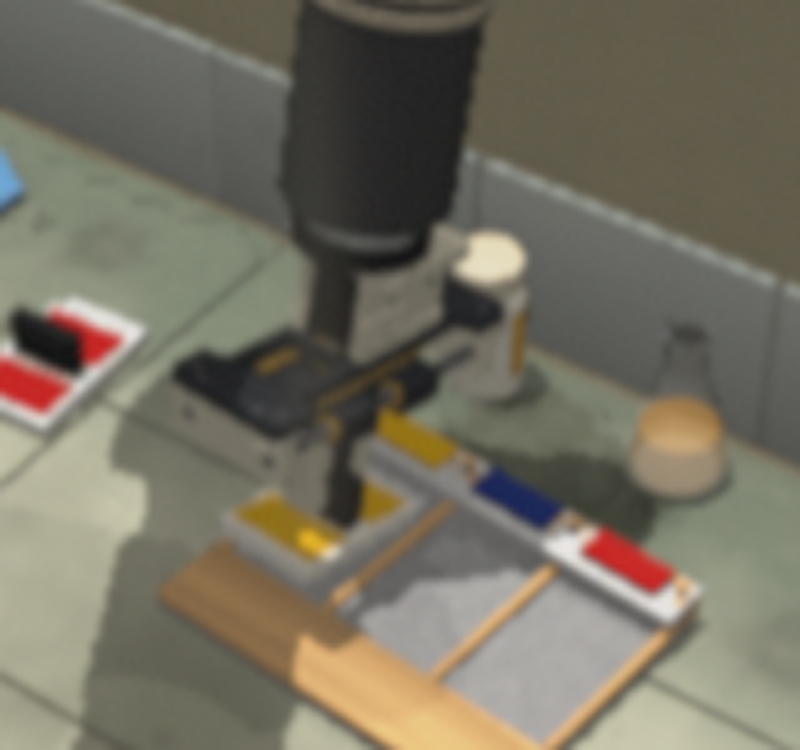

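{"name": "arm_command", "arguments": {
  "targets": [
    [[0,0,0],[3,-0.3,-0.6],0.9],
    [[0,0,0],[3,-0.3,-0.6],0.9],
    [[0,0,0],[3,-0.3,-0.6],0.9],
    [[0,0,0],[3,-0.3,-0.6],0.9],
    [[0,0,0],[0,0,0],0.9]
  ]
}}

```text
t: 12.35
eef_pos: [0.6233, 0.0374, 0.2155]
ee_rot: [2.932, 0.001, -1.658]
force: [-0.1, 0.9, -1.2]
width: 0.0137
```

{"name": "arm_command", "arguments": {
  "targets": [
    [[0,0,0],[1.5,-0.1,-0.3],0.9],
    [[0,0,0],[1.5,-0.1,0],0.9],
    [[0,0,0],[0,0,0],0.9]
  ]
}}

```text
t: 12.65
eef_pos: [0.6249, 0.0373, 0.215]
ee_rot: [2.929, 0.0, -1.658]
force: [-5.0, 0.7, 1.6]
width: 0.0141
```

{"name": "arm_command", "arguments": {
  "targets": [
    [[0,0,0],[-3.2,0.3,0],0.9],
    [[-0.0047,-0.0522,0],[-10.7,0.95,-1.3],0.9],
    [[-0.0047,-0.0522,0],[-10.6,0.95,-1.9],0.9],
    [[-0.0047,-0.0522,0],[-10.5,0.95,-2.4],0.9],
    [[0,0,0],[0,0,0],0.9]
  ]
}}

```text
t: 13.15
eef_pos: [0.5894, 0.0405, 0.2098]
ee_rot: [3.09, 0.0, -1.657]
force: [1.1, 0.4, -1.0]
width: 0.0137
```

Run:
```python
from h import *
s,d2=shot("scene","s12")
crop(s,210,110,160,150,5,"pics/s12c.png")
st=get_state();print(st['t'],st['eef_pos'],st['ee_rot'],st['force'],st['width'])
```

```text
13.2 [0.59036786 0.04058856 0.21012526] [ 3.08942628e+00  2.39886655e-04 -1.65630081e+00] [ 0.71832997 -0.68585029 -0.90547447] 0.013668325860096177
```

View pics/s12c.png

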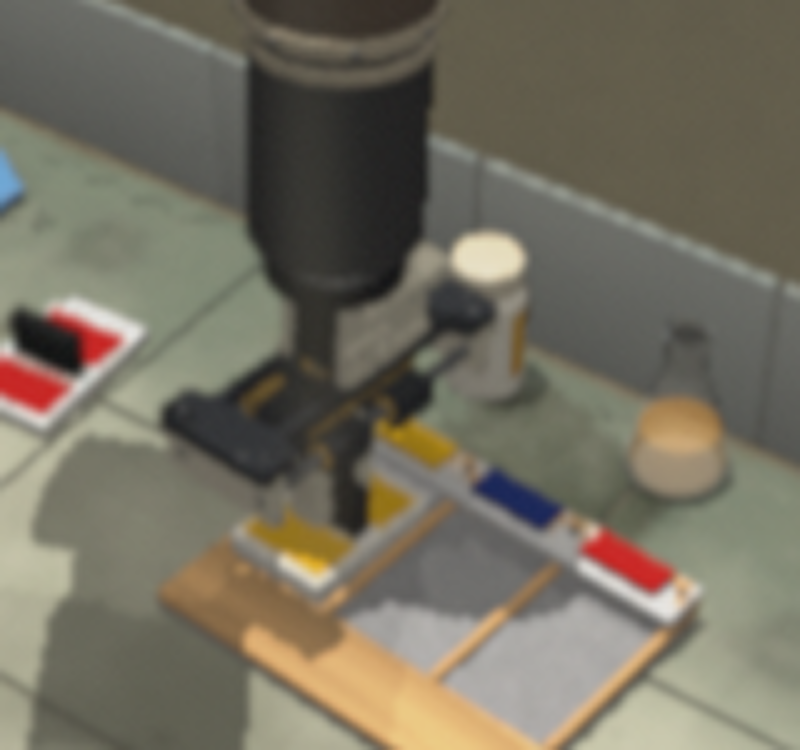

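{"name": "arm_command", "arguments": {
  "targets": [
    [[-0.0025,-0.0271,0],[-5.2,0.5,-1.5],0.9],
    [[-0.0025,-0.0271,0],[-5.2,0.5,-1.5],0.9],
    [[0,0,0],[0,0,-0.7],0.9],
    [[0,0,0],[0,0,0],0.9]
  ]
}}

```text
t: 13.6
eef_pos: [0.5812, 0.0416, 0.2061]
ee_rot: [-3.14, -0.0, -1.657]
force: [0.3, -0.4, -0.4]
width: 0.014
```

{"name": "arm_command", "arguments": {
  "targets": [
    [[0,0,0],[0,0,-0.6],0.9],
    [[0,0,0],[0,0,-0.6],0.9],
    [[0,0,0],[0,0,0],0.9]
  ]
}}

```text
t: 13.9
eef_pos: [0.5813, 0.0416, 0.2057]
ee_rot: [-3.139, 0.0, -1.657]
force: [-2.1, -0.6, 5.8]
width: 0.0139
```

{"name": "arm_command", "arguments": {
  "targets": [
    [[0,0,0],[0,0,0.5],0.75],
    [[0,0,0],[0,0,0.5],0.55],
    [[0,0,0],[0,0,0],0.55],
    [[0,0,0],[0,0,25],0.55],
    [[0,0,0],[0,0,40],0.55],
    [[0,0,0],[0,0,28],0.55],
    [[0,0,0.035],[0,40,0],0.55],
    [[0,0,0.035],[0,40,0],0.55]
  ]
}}

```text
t: 14.7
eef_pos: [0.5808, 0.1216, 0.3002]
ee_rot: [-3.137, 0.001, -1.588]
force: [0.5, -0.3, 0.4]
width: 0.0395
```

{"name": "arm_command", "arguments": {
  "targets": [
    [[0,0,0.035],[4,40,0],0.55],
    [[0,0,0.028],[4,40,0],0.55],
    [[0,0,0],[4,40,0],0.55],
    [[0,0,0],[4,29,0],0.55],
    [[0,0,0],[0,0,0],0.55],
    [[0,0,0],[0,0,0],0.55]
  ]
}}

```text
t: 15.3
eef_pos: [0.5963, 0.271, 0.2981]
ee_rot: [-3.141, -0.001, -1.523]
force: [0.1, -0.5, 0.0]
width: 0.0395
```

Run:
```python
from h import *
s,d2=shot("scene","s13"); t,_=shot("top","t13")
st=get_state();print(st['t'],st['eef_pos'],st['ee_rot'],st['force'],st['width'])
crop(s,230,150,140,130,5,"pics/s13c.png")
for n,p in(("scene",s),("top",t)):
    for k in("red","yellow","blue"):
        for a,c in comps(n,p,k,amin=30)[:7]:
            print(n,k,round(a),c.mean(0).round(),rect(n,c,.012), rect(n,c,.034)[:4])
```

```text
15.4 [0.59631875 0.26978219 0.29847015] [-3.14027081e+00 -5.55793078e-04 -1.52468670e+00] [ 0.34980124 -0.9341532  -0.80890408] 0.03952797390972684
scene red 90 [335. 222.] [ 663.  -107.8   50.5   22.3   82.5] [ 643.9 -117.6   49.3   21.8]
scene red 80 [214. 187.] [576.8 271.6  49.4  26.  -84.6] [559.7 253.1  48.2  25.4]
scene red 35 [ 96. 187.] [361.9 580.1 121.9   6.1  70. ] [349.6 554.6 119.2   6. ]
scene yellow 118 [270. 218.] [567.1  51.5  52.8  27.4  85.1] [550.2  38.1  51.6  26.7]
scene yellow 76 [292. 197.] [678.   50.5  50.6  22.   84. ] [658.6  37.1  49.4  21.5]
scene yellow 74 [283. 159.] [809.7 178.2  43.6  42.2  -6.7] [787.3 161.9  42.6  41.3]
scene yellow 63 [284. 208.] [627.   42.6  56.5  27.3  60.3] [608.7  29.4  55.2  26.7]
scene yellow 42 [81. 97.] [ 671.8 1084.3   58.5   33.5  -24.4] [ 652.5 1047.4   57.2   32.7]
scene blue 167 [352. 285.] [ 500.3 -256.4   52.    26.7   81.6] [ 484.9 -262.8   50.8   26.1]
scene blue 100 [367. 273.] [ 551.8 -264.3   51.9   28.3   81.2] [ 535.2 -270.6   50.7   27.6]
scene blue 73 [313. 209.] [670.1 -29.1  47.8  20.4  85.7] [650.9 -40
[... 256 characters left out ...]
7 131.1   7.8]
top red 33 [197. 191.] [624.1 252.8  28.8  18.6   4.6] [619.3 250.   28.5  18.3]
top yellow 146 [260. 210.] [556.8  43.   57.   31.4  84. ] [552.9  42.8  56.2  31. ]
top yellow 140 [261. 194.] [609.   38.3  56.4  30.9  84.5] [604.4  38.2  55.7  30.6]
top yellow 123 [230. 149.] [769.3 143.6  44.4  43.2  45.3] [762.7 142.1  43.8  42.6]
top yellow 90 [262. 180.] [657.7  34.9  53.1  22.2  85.5] [652.5  34.8  52.4  21.9]
top blue 125 [352. 227.] [ 494.6 -258.7   53.5   28.7   81.4] [ 491.4 -255.    52.9   28.3]
top blue 124 [354. 212.] [ 546.7 -266.9   54.    28.8   81.6] [ 542.8 -263.1   53.3   28.5]
top blue 70 [285. 182.] [650.2 -42.1  48.3  18.9  87.5] [645.  -41.2  47.7  18.7]
```

View pics/s13c.png

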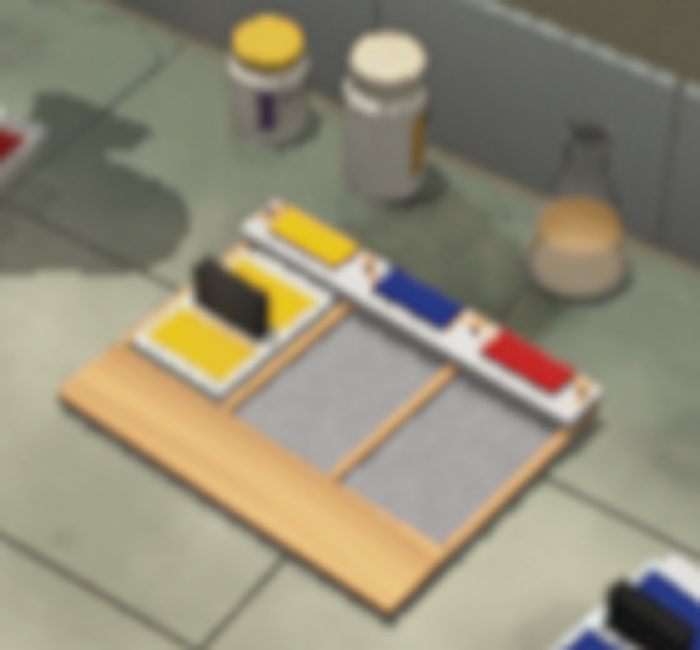

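View pics/t13.png

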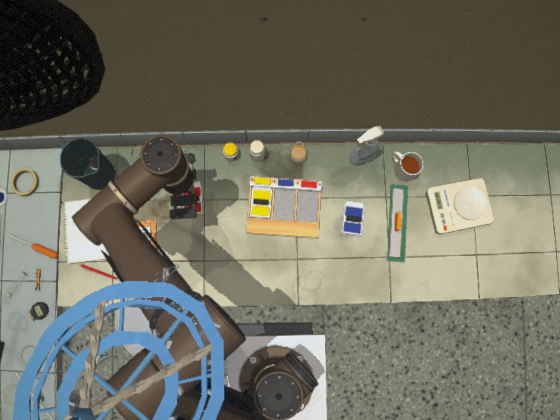

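{"name": "arm_command", "arguments": {
  "targets": [
    [[0,0,0],[0.5,0,-30],0.55],
    [[0,0,0],[0,0,-30],0.55],
    [[0,0,0],[0,0,-30],0.55],
    [[0,0,0],[0,0,-11],0.55],
    [[0,0,0],[0,0,0],0.55]
  ]
}}

```text
t: 15.9
eef_pos: [0.5967, 0.2693, 0.1963]
ee_rot: [3.141, -0.002, -1.525]
force: [0.7, 0.5, 0.2]
width: 0.0394
```

{"name": "arm_command", "arguments": {
  "targets": [
    [[0,0,0],[0,0,0],0.7],
    [[0,0,0],[0,0,0],0.8],
    [[0,0,0],[0,0,0],0.9],
    [[0,0,0],[0,0,0],0.9],
    [[0,0,0],[0,0,0],0.9]
  ]
}}

```text
t: 16.4
eef_pos: [0.5971, 0.2707, 0.1989]
ee_rot: [-3.138, 0.001, -1.524]
force: [-2.4, -0.7, 7.0]
width: 0.0137
```

Run:
```python
from h import *
s,d2=shot("scene","s14"); 
crop(s,150,100,140,130,5,"pics/s14c.png")
st=get_state();print(st['t'],st['eef_pos'],st['ee_rot'],st['force'],st['width'])
```

```text
16.45 [0.59712843 0.27070814 0.19889933] [-3.13842736e+00  5.01019779e-04 -1.52380569e+00] [-2.20116027 -0.61026684  7.08395741] 0.013980037185832293
```

View pics/s14c.png

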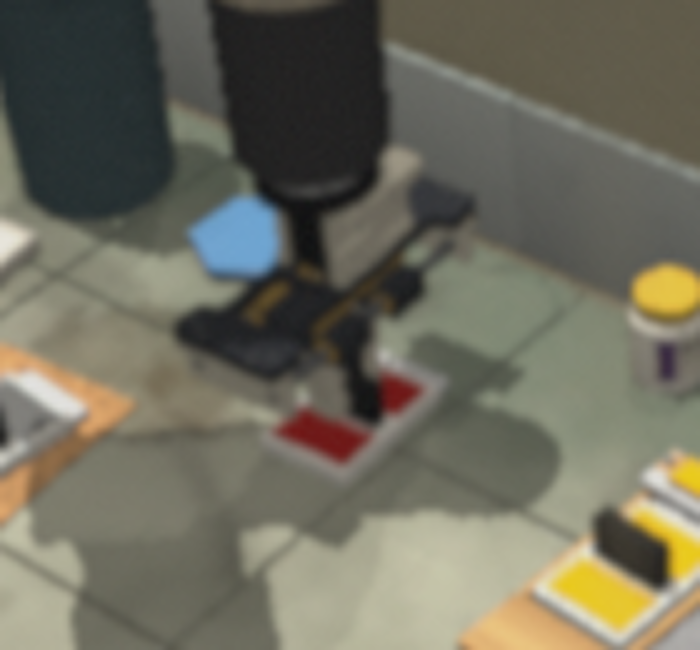

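{"name": "arm_command", "arguments": {
  "targets": [
    [[0,0,0],[0,0,43],0.9],
    [[0,0,0],[0,0,43],0.9],
    [[0,0,-0.027],[-0.5,-45,0],0.9],
    [[0,0,-0.027],[-0.5,-45,0],0.9],
    [[0,0,-0.027],[-0.5,-45,0],0.9],
    [[0,0,-0.027],[-0.5,-45,0],0.9],
    [[0,0,-0.027],[-0.5,-45,0],0.9],
    [[0,0,0],[-0.5,-45,0],0.9]
  ]
}}

```text
t: 17.25
eef_pos: [0.5935, -0.0012, 0.2838]
ee_rot: [-3.139, 0.0, -1.66]
force: [0.7, 0.1, -0.7]
width: 0.0135
```

{"name": "arm_command", "arguments": {
  "targets": [
    [[0.0047,0.0522,0],[-0.5,-45,0],0.9],
    [[0.0047,0.0522,0],[-0.4,-38,0],0.9],
    [[0.0047,0.0522,0],[0,-20,0],0.9],
    [[0.0047,0.0522,0],[0,-10.5,-10],0.9],
    [[0,0,0],[0,0,-15],0.9],
    [[0,0,0],[0,0,0],0.9],
    [[0,0,0],[0,0,0],0.9]
  ]
}}

```text
t: 17.95
eef_pos: [0.5929, -0.1124, 0.2582]
ee_rot: [2.934, -0.0, -1.659]
force: [-0.2, 0.1, -0.8]
width: 0.0138
```

Run:
```python
from h import *
s,d2=shot("scene","s15"); 
crop(s,230,130,160,130,5,"pics/s15c.png")
e,Rm,st=state_avg();print(st['t'],st['eef_pos'],st['ee_rot'],st['force'],st['width'])
```

```text
18.0 [ 0.59309195 -0.11230596  0.25889681] [ 2.93458652e+00 -4.20930622e-05 -1.65817939e+00] [ 0.25569278 -0.06720542 -0.61002773] 0.013477600468709725
```

View pics/s15c.png

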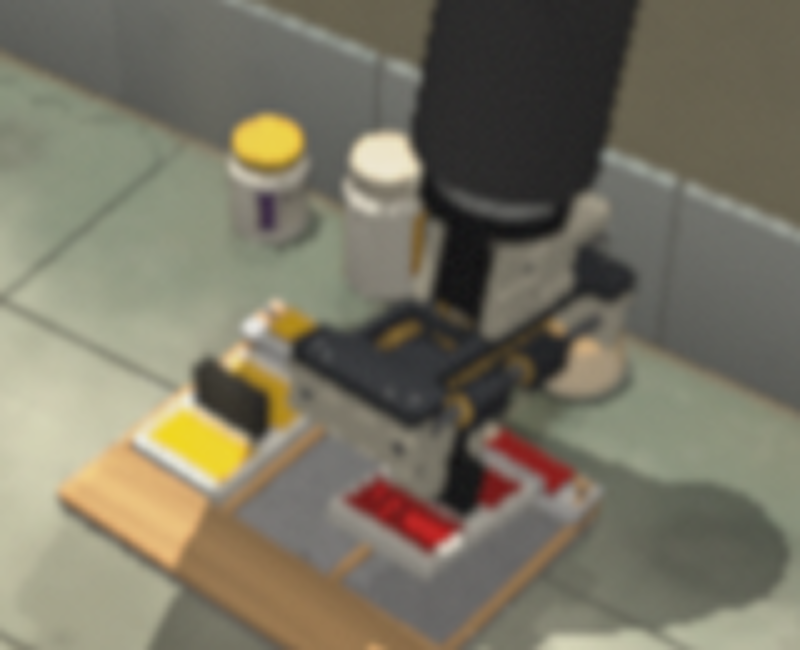

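{"name": "arm_command", "arguments": {
  "targets": [
    [[0,0,0],[2,-0.4,-15],0.9],
    [[0,0,0],[1,-0.4,-13],0.9],
    [[0,0,0],[1,0,-9],0.9],
    [[0,0,0],[0,0,-3],0.9],
    [[0,0,0],[0,0,0],0.9]
  ]
}}

```text
t: 18.5
eef_pos: [0.5969, -0.1138, 0.2178]
ee_rot: [2.932, -0.0, -1.659]
force: [0.6, -0.3, -1.6]
width: 0.0137
```

Run:
```python
from h import *
s,d2=shot("scene","s16"); 
crop(s,230,130,160,130,5,"pics/s16c.png")
e,Rm,st=state_avg();print(st['t'],st['eef_pos'],st['ee_rot'],st['force'],st['width'])
```

```text
18.55 [ 0.59713134 -0.11381436  0.21847321] [ 2.93343668e+00 -8.34591665e-05 -1.65916013e+00] [ 1.28086213  0.84915839 -1.49038609] 0.01355358619536992
```

View pics/s16c.png

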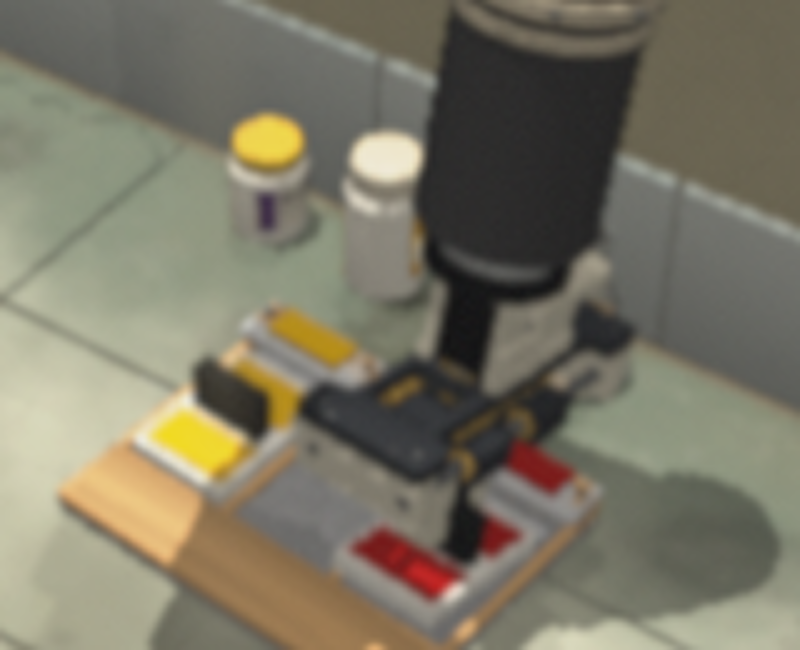

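{"name": "arm_command", "arguments": {
  "targets": [
    [[0,0,0],[3,0,-0.6],0.9],
    [[0,0,0],[3,-0.1,-0.6],0.9],
    [[0,0,0],[3,-0.3,-0.6],0.9],
    [[0,0,0],[3,-0.3,-0.6],0.9],
    [[0,0,0],[1.5,-0.1,0],0.9],
    [[0,0,0],[0,0,0],0.9]
  ]
}}

```text
t: 19.15
eef_pos: [0.6107, -0.1147, 0.2162]
ee_rot: [2.934, 0.0, -1.659]
force: [-0.8, 0.4, -1.0]
width: 0.0138
```

{"name": "arm_command", "arguments": {
  "targets": [
    [[0,0,0],[1.2,-0.1,0],0.9],
    [[0,0,0],[1.2,-0.1,0],0.9],
    [[0,0,0],[0,0,0],0.9]
  ]
}}

```text
t: 19.45
eef_pos: [0.6117, -0.1148, 0.2161]
ee_rot: [2.93, -0.0, -1.66]
force: [-6.0, 1.0, 2.3]
width: 0.0137
```

{"name": "arm_command", "arguments": {
  "targets": [
    [[0,0,0],[-3.2,0.3,0],0.9],
    [[-0.0047,-0.0522,0],[-10.8,0.95,-1.3],0.9],
    [[-0.0047,-0.0522,0],[-10.7,0.95,-1.9],0.9],
    [[-0.0047,-0.0522,0],[-10.6,0.95,-2.4],0.9],
    [[-0.0025,-0.0271,0],[-5.2,0.5,-1.5],0.9],
    [[-0.0025,-0.0271,0],[-5.2,0.5,-1.5],0.9],
    [[0,0,0],[0,0,-0.7],0.9],
    [[0,0,0],[0,0,0],0.9]
  ]
}}

```text
t: 20.25
eef_pos: [0.5675, -0.1106, 0.2073]
ee_rot: [-3.137, -0.0, -1.659]
force: [0.3, 0.7, -1.2]
width: 0.0138
```

{"name": "arm_command", "arguments": {
  "targets": [
    [[0,0,0],[0,0,-0.6],0.9],
    [[0,0,0],[0,0,-0.6],0.9],
    [[0,0,0],[0,0,0],0.9]
  ]
}}

```text
t: 20.55
eef_pos: [0.568, -0.1106, 0.2069]
ee_rot: [-3.137, -0.0, -1.659]
force: [-2.5, 1.7, 9.2]
width: 0.0138
```

Run:
```python
from h import *
s,d2=shot("scene","s17"); 
crop(s,230,130,160,130,5,"pics/s17c.png")
e,Rm,st=state_avg();print(st['t'],st['eef_pos'],st['ee_rot'],st['force'],st['width'])
```

```text
20.6 [ 0.56792953 -0.11063034  0.2068544 ] [-3.13701204e+00 -3.67562042e-04 -1.65884686e+00] [-3.8759334   1.41805801  8.29090998] 0.01393251875558038
```

View pics/s17c.png

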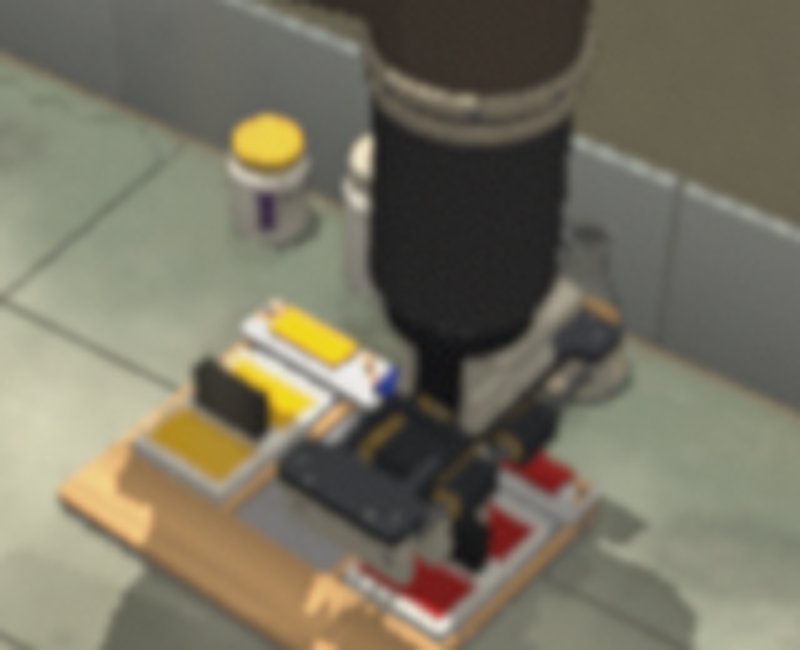

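{"name": "arm_command", "arguments": {
  "targets": [
    [[0,0,0],[0,0,0.5],0.75],
    [[0,0,0],[0,0,0.5],0.55],
    [[0,0,0],[0,0,0],0.55],
    [[0,0,0],[0,0,25],0.55],
    [[0,0,0],[0,0,40],0.55],
    [[0,0,0],[0,0,28],0.55],
    [[0,0,-0.02],[-11.6,-37.8,0],0.55],
    [[0,0,-0.02],[-11.6,-37.8,0],0.55]
  ]
}}

```text
t: 21.4
eef_pos: [0.5445, -0.1864, 0.3011]
ee_rot: [-3.135, 0.0, -1.698]
force: [0.5, -0.6, 0.2]
width: 0.0393
```

{"name": "arm_command", "arguments": {
  "targets": [
    [[0,0,-0.018],[-11.6,-37.8,0],0.55],
    [[0,0,0],[-8,-26,0],0.55],
    [[0,0,0],[-4,-12,0],0.55],
    [[0,0,0],[0,0,0],0.55],
    [[0,0,0],[0,0,0],0.55]
  ]
}}

```text
t: 21.9
eef_pos: [0.5206, -0.2619, 0.2997]
ee_rot: [-3.138, -0.0, -1.718]
force: [1.0, 0.3, 0.3]
width: 0.0392
```

Run:
```python
from h import *
s,d2=shot("scene","s18"); t,_=shot("top","t18")
st=get_state();print(st['t'],st['eef_pos'],st['ee_rot'],st['force'],st['width'])
crop(s,230,150,140,130,5,"pics/s18c.png")
for n,p in(("scene",s),("top",t)):
    for k in("red","yellow","blue"):
        for a,c in comps(n,p,k,amin=30)[:7]:
            print(n,k,round(a),c.mean(0).round(),rect(n,c,.012), rect(n,c,.020)[:4])
```

```text
22.0 [ 0.52086805 -0.2612715   0.29974939] [-3.13765274e+00 -1.67948216e-04 -1.71639196e+00] [-0.81062436  0.72331344  0.93915123] 0.03991425833212034
scene red 137 [313. 245.] [ 554.2 -104.2   52.6   27.7   84.6] [ 548.2 -107.8   52.1   27.5]
scene red 97 [335. 222.] [ 661.7 -108.3   52.    24.6   81.9] [ 654.7 -111.9   51.6   24.4]
scene yellow 116 [270. 218.] [567.4  51.4  52.   27.3  85.2] [561.2  46.5  51.6  27.1]
scene yellow 87 [283. 159.] [811.9 181.5  48.5  42.3  52.9] [803.7 175.6  48.1  42. ]
scene yellow 83 [292. 197.] [677.4  50.8  52.5  22.6  85.1] [670.3  45.9  52.1  22.4]
scene yellow 61 [284. 208.] [618.5  46.6  51.8  29.2  84.8] [611.9  41.8  51.4  29. ]
scene blue 164 [352. 285.] [ 501.  -256.3   51.8   27.7   82.1] [ 495.4 -258.6   51.3   27.4]
scene blue 84 [367. 272.] [ 552.6 -264.5   50.9   25.4   80.9] [ 546.6 -266.8   50.5   25.2]
scene blue 73 [313. 209.] [670.1 -29.1  47.7  20.4  85.8] [663.1 -33.3  47.3  20.3]
top red 72 [ 98. 272.] [360.  580.5 132.7   7.8  69.9] [359.4 577.9 132.1   7.8]
top yellow 147 [260. 210.] [556.9  43.   57.   31.4  84.2] [555.4  42.9  56.7  31.2]
top yellow 140 [261. 194.] [609.   38.4  56.4  30.9  84.5] [607.3  38.3  56.2  30.8]
top yellow 123 [230. 149.] [768.1 142.7  44.3  43.2   9.5] [765.7 142.2  44.1  43. ]
top yellow 91 [262. 180.] [657.6  34.9  53.1  21.9  85.4] [655.7  34.9  52.8  21.8]
top blue 40 [348. 211.] [ 548.9 -250.1   28.1   18.5   -9.7] [ 547.5 -248.8   28.    18.4]
top blue 38 [346. 227.] [ 496.9 -242.    28.1   20.    -8.7] [ 495.7 -240.8   27.9   19.9]
```

View pics/s18.png

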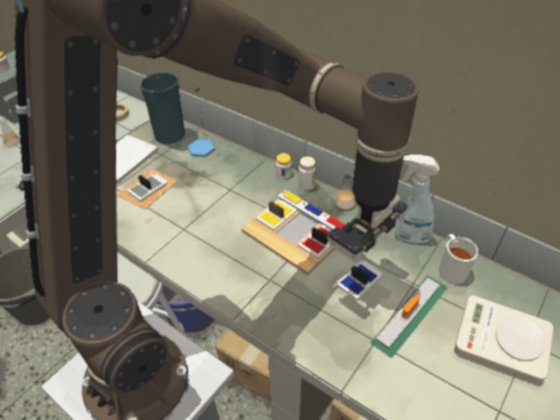

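View pics/s18c.png

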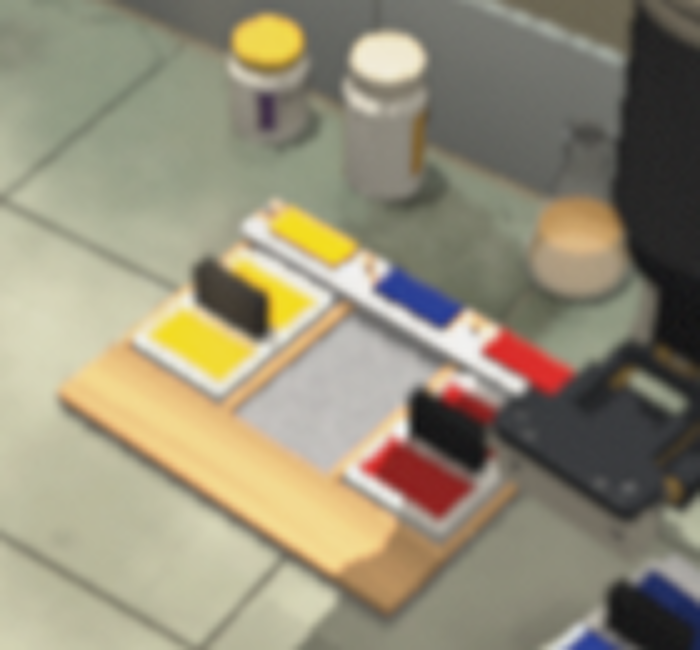

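{"name": "arm_command", "arguments": {
  "targets": [
    [[0,0,0],[0.5,-0.5,-30],0.55],
    [[0,0,0],[0,0,-30],0.55],
    [[0,0,0],[0,0,-30],0.55],
    [[0,0,0],[0,0,-12],0.55],
    [[0,0,0],[0,0,0],0.55]
  ]
}}

```text
t: 22.5
eef_pos: [0.5208, -0.2618, 0.1963]
ee_rot: [-3.141, -0.0, -1.716]
force: [0.2, -0.1, 0.5]
width: 0.0395
```

{"name": "arm_command", "arguments": {
  "targets": [
    [[0,0,0],[0,0,0],0.7],
    [[0,0,0],[0,0,0],0.8],
    [[0,0,0],[0,0,0],0.9],
    [[0,0,0],[0,0,0],0.9],
    [[0,0,0],[0,0,0],0.9]
  ]
}}

```text
t: 23.0
eef_pos: [0.5211, -0.2626, 0.1989]
ee_rot: [-3.136, -0.0, -1.717]
force: [-1.1, 1.4, 6.7]
width: 0.0141
```

Run:
```python
from h import *
s,d2=shot("scene","s19"); 
crop(s,290,200,130,120,5,"pics/s19c.png")
st=get_state();print(st['t'],st['eef_pos'],st['ee_rot'],st['force'],st['width'])
```

```text
23.05 [ 0.52109714 -0.26262899  0.19887391] [-3.13646628e+00 -3.41802321e-04 -1.71734115e+00] [-1.24490801  2.36753399  7.41292825] 0.01366616474618956
```

View pics/s19c.png

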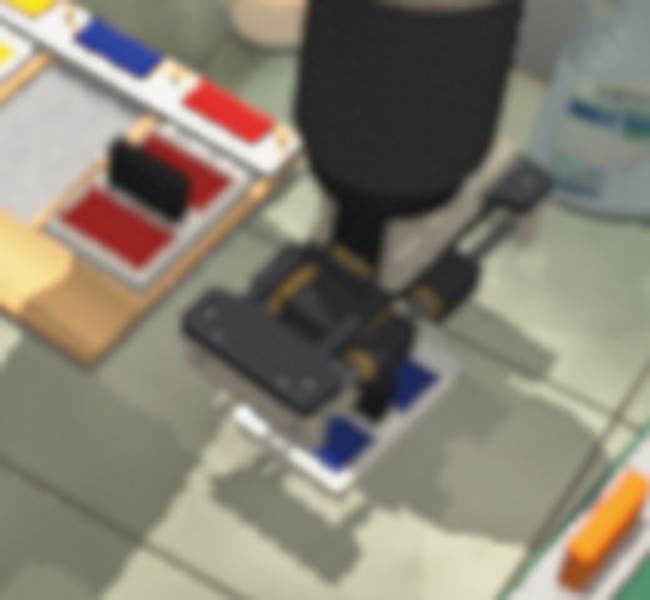

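{"name": "arm_command", "arguments": {
  "targets": [
    [[0,0,0],[0,0,45],0.9],
    [[0,0,0],[0,0,46],0.9],
    [[0,0,0.0117],[14,40,0],0.9],
    [[0,0,0.0117],[14,40,0],0.9],
    [[0,0,0.0117],[14,40,0],0.9],
    [[0,0,0.0117],[14,40,0],0.9],
    [[0,0,0.0117],[14,40,0],0.9],
    [[0.0047,0.0522,0],[6,17,0],0.9]
  ]
}}

```text
t: 23.85
eef_pos: [0.5973, -0.0426, 0.2892]
ee_rot: [3.094, 0.0, -1.656]
force: [-0.5, 0.3, -1.0]
width: 0.0135
```

{"name": "arm_command", "arguments": {
  "targets": [
    [[0.0047,0.0522,0],[2.8,8.5,0],0.9],
    [[0.0047,0.0522,0],[0,0,-7],0.9],
    [[0.0047,0.0522,0],[0,0,-15],0.9],
    [[0,0,0],[0,0,-10],0.9],
    [[0,0,0],[0,0,0],0.9],
    [[0,0,0],[0,0,0],0.9]
  ]
}}

```text
t: 24.45
eef_pos: [0.5997, -0.0373, 0.2569]
ee_rot: [2.937, -0.0, -1.659]
force: [0.6, -0.5, -1.1]
width: 0.0137
```

Run:
```python
from h import *
s,d2=shot("scene","s20"); 
crop(s,230,130,160,130,5,"pics/s20c.png")
e,Rm,st=state_avg();print(st['t'],st['eef_pos'],st['ee_rot'],st['force'],st['width'])
```

```text
24.5 [ 0.59977639 -0.03726803  0.25736211] [ 2.93742583e+00  2.74475377e-05 -1.65887264e+00] [-0.02566963 -0.24257849 -0.6803932 ] 0.01345970584347119
```

View pics/s20c.png

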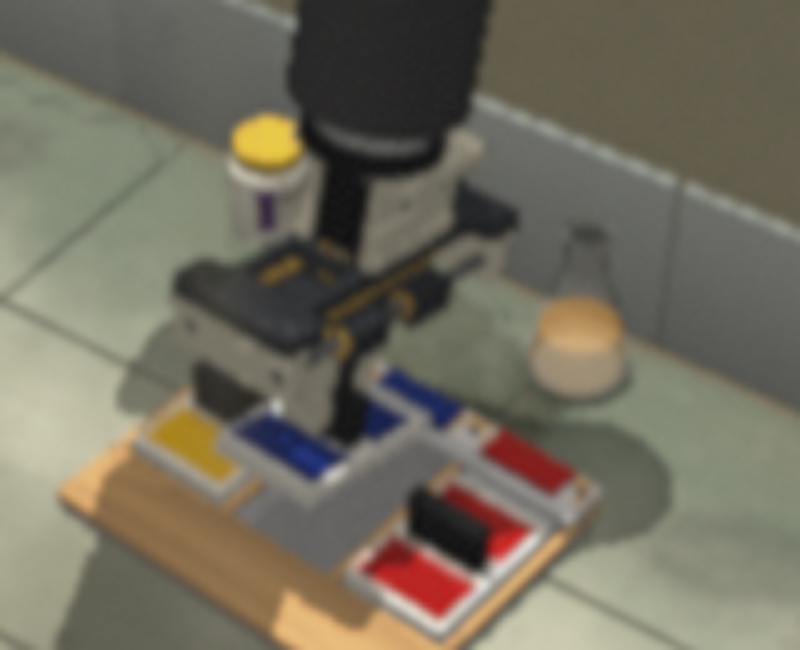

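{"name": "arm_command", "arguments": {
  "targets": [
    [[0,0,0],[2,-0.2,-15],0.9],
    [[0,0,0],[1,-0.1,-13],0.9],
    [[0,0,0],[1,0,-8],0.9],
    [[0,0,0],[0,0,-2.5],0.9],
    [[0,0,0],[0,0,0],0.9]
  ]
}}

```text
t: 25.0
eef_pos: [0.6037, -0.0374, 0.2175]
ee_rot: [2.935, -0.0, -1.659]
force: [0.8, -0.2, -0.9]
width: 0.0137
```

Run:
```python
from h import *
s,d2=shot("scene","s21"); 
crop(s,230,130,160,130,5,"pics/s21c.png")
e,Rm,st=state_avg();print(st['t'],st['eef_pos'],st['ee_rot'],st['force'],st['width'])
```

```text
25.05 [ 0.60386235 -0.0373948   0.21807879] [ 2.93555742e+00 -1.72316969e-04 -1.65867128e+00] [-0.34362933  1.19562334 -1.68668799] 0.01386673997668784
```

View pics/s21c.png

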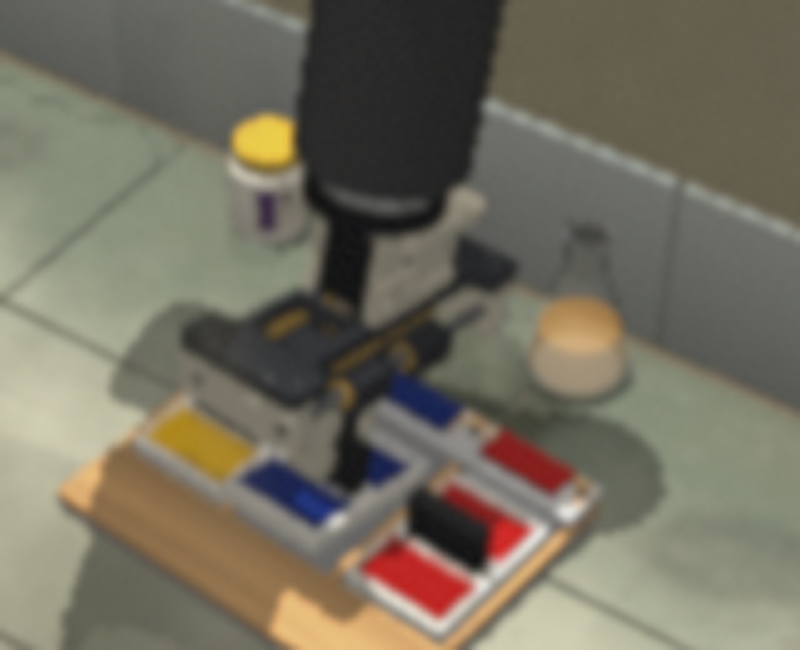

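{"name": "arm_command", "arguments": {
  "targets": [
    [[0,0,0],[3,-0.3,-0.6],0.9],
    [[0,0,0],[3,-0.3,-0.6],0.9],
    [[0,0,0],[3,-0.3,-0.6],0.9],
    [[0,0,0],[3,-0.3,-0.6],0.9],
    [[0,0,0],[1.5,-0.1,0],0.9],
    [[0,0,0],[0,0,0],0.9]
  ]
}}

```text
t: 25.65
eef_pos: [0.6172, -0.0387, 0.2158]
ee_rot: [2.935, 0.0, -1.659]
force: [-0.8, 0.0, -1.8]
width: 0.0135
```

{"name": "arm_command", "arguments": {
  "targets": [
    [[0,0,0],[1.2,-0.1,0],0.9],
    [[0,0,0],[1.2,-0.1,0],0.9],
    [[0,0,0],[0,0,0],0.9]
  ]
}}

```text
t: 25.95
eef_pos: [0.6181, -0.0389, 0.2156]
ee_rot: [2.932, -0.0, -1.659]
force: [-6.7, 1.2, 3.1]
width: 0.0142
```

{"name": "arm_command", "arguments": {
  "targets": [
    [[0,0,0],[-3.4,0.3,0],0.9],
    [[-0.0047,-0.0522,0],[-10.8,0.95,-1.3],0.9],
    [[-0.0047,-0.0522,0],[-10.7,0.95,-1.9],0.9],
    [[-0.0047,-0.0522,0],[-10.6,0.95,-2.4],0.9],
    [[-0.0025,-0.0271,0],[-5.2,0.5,-1.5],0.9],
    [[-0.0025,-0.0271,0],[-5.2,0.5,-1.5],0.9],
    [[0,0,0],[0,0,-0.7],0.9],
    [[0,0,0],[0,0,0],0.9]
  ]
}}

```text
t: 26.75
eef_pos: [0.5739, -0.0347, 0.207]
ee_rot: [-3.136, -0.0, -1.658]
force: [-1.5, -0.2, 1.5]
width: 0.0137
```

{"name": "arm_command", "arguments": {
  "targets": [
    [[0,0,0],[0,0,-0.6],0.9],
    [[0,0,0],[0,0,-0.3],0.9],
    [[0,0,0],[0,0,0],0.9]
  ]
}}

```text
t: 27.05
eef_pos: [0.574, -0.0347, 0.2069]
ee_rot: [-3.136, -0.001, -1.659]
force: [-6.1, 2.1, 12.6]
width: 0.0136
```

{"name": "arm_command", "arguments": {
  "targets": [
    [[0,0,0],[0,0,0.4],0.75],
    [[0,0,0],[0,0,0.5],0.55],
    [[0,0,0],[0,0,0],0.55],
    [[0,0,0],[0,0,25],0.55],
    [[0,0,0],[0,0,40],0.55],
    [[0,0,0],[0,0,28],0.55],
    [[0,0,0],[-15,-40,10],0.55],
    [[0,0,0],[-15,-40,10],0.55]
  ]
}}

```text
t: 27.85
eef_pos: [0.544, -0.1149, 0.3207]
ee_rot: [-3.134, -0.0, -1.656]
force: [0.7, -1.1, -0.6]
width: 0.0393
```

{"name": "arm_command", "arguments": {
  "targets": [
    [[0,0,0],[-15,-40,0],0.55],
    [[0,0,0],[-15,-40,0],0.55],
    [[0,0,0],[-10,-30,0],0.55],
    [[0,0,0],[0,0,0],0.55],
    [[0,0,0],[0,0,0],0.55]
  ]
}}

```text
t: 28.35
eef_pos: [0.5036, -0.2255, 0.3195]
ee_rot: [-3.136, -0.0, -1.661]
force: [0.8, -0.5, 0.2]
width: 0.0396
```

Run:
```python
from h import *
s,d2=shot("scene","s22"); t,_=shot("top","t22")
st=get_state();print(st['t'],st['eef_pos'],st['ee_rot'],st['q'])
crop(s,230,150,140,130,5,"pics/s22c.png")
crop(t,220,150,200,130,4,"pics/t22c.png")
for n,p in(("scene",s),("top",t)):
    for k in("red","yellow","blue","orange","green"):
        for a,c in comps(n,p,k,amin=30)[:7]:
            print(n,k,round(a),c.mean(0).round(),rect(n,c,.020), rect(n,c,.046),rect(n,c,.003))
```

```text
28.45 [ 0.50410944 -0.22436564  0.31956722] [-3.13545848e+00 -3.04023757e-04 -1.65865534e+00] [-6.35646994e-02  2.27959574e-01 -3.81613576e-01  5.54819401e-04
 -9.55098275e-01 -2.46124217e-02]
scene red 140 [313. 245.] [ 548.  -107.7   52.1   27.3   84.9] [ 528.4 -119.4   50.7   26.6   84.9] [ 560.8 -100.    53.    27.8   84.9]
scene yellow 118 [270. 218.] [561.1  46.7  52.   27.6  85.8] [541.2  30.8  50.6  26.8  85.8] [574.2  57.1  52.9  28.1  85.8]
scene yellow 83 [283. 159.] [803.8 174.8  49.4  39.   36.3] [777.2 155.4  48.1  38.   36.3] [821.2 187.4  50.3  39.7  36.3]
scene yellow 80 [292. 197.] [670.5  46.1  51.4  22.3  84.8] [647.6  30.2  50.   21.7  84.8] [685.5  56.5  52.3  22.7  84.8]
scene yellow 63 [284. 208.] [619.9  37.8  55.4  27.4  60. ] [598.3  22.2  53.9  26.7  60. ] [634.   48.1  56.4  27.9  60. ]
scene blue 118 [291. 231.] [553.9 -30.1  50.5  25.7  85.3] [534.2 -43.9  49.2  25.   85.3] [566.9 -21.1  51.4  26.2  85.3]
scene blue 74 [305. 221.] [610.6 -36.4  53.4  27.8  69.4] [589.2 -50.   51.9  27.1  69.4] [624.5 -27.5  54.3  28.3  69.4]
scene blue 73 [313. 209.] [6
[... 402 characters left out ...]
.8  84.3] [551.   42.   56.8  31.3  84.3] [558.7  42.3  58.2  32.1  84.3]
top yellow 122 [230. 149.] [766.4 142.9  44.7  41.9   2.4] [758.5 141.2  44.   41.3   2.4] [771.5 144.1  45.1  42.4   2.4]
top yellow 61 [257. 194.] [608.9  53.7  30.4  24.5  -3.8] [603.4  53.3  30.   24.2  -3.8] [612.5  53.9  30.7  24.8  -3.8]
top yellow 37 [258. 180.] [656.3  49.7  22.1  21.6  89.2] [650.1  49.4  21.8  21.3  89.2] [660.3  49.9  22.4  21.8  89.2]
top orange 131 [ 44. 250.] [430.1 769.7  96.   19.9  68.1] [427.3 758.7  94.6  19.6  68.1] [431.9 777.   97.   20.1  68.1]
top green 107 [404. 216.] [ 526.5 -424.6  210.7   31.    -5.3] [ 522.2 -417.9  207.6   30.6   -5.3] [ 529.3 -429.1  212.8   31.3   -5.3]
```

View pics/s22c.png

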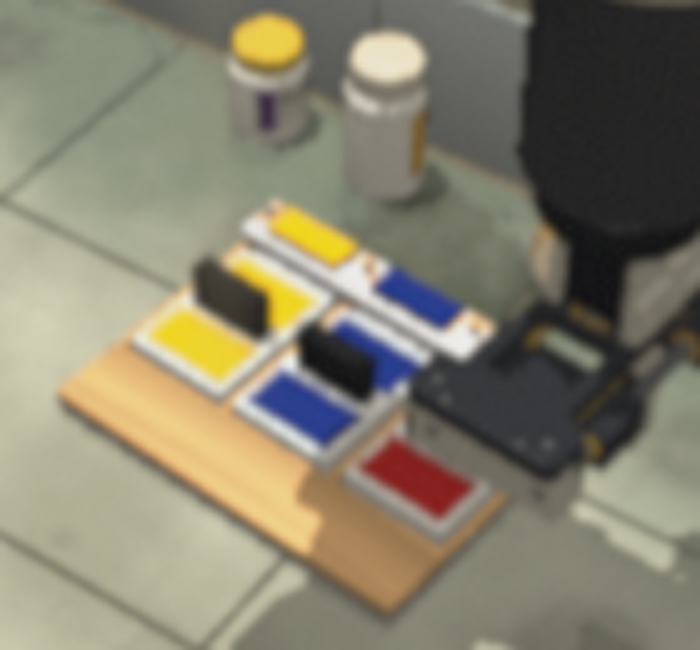

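View pics/t22c.png

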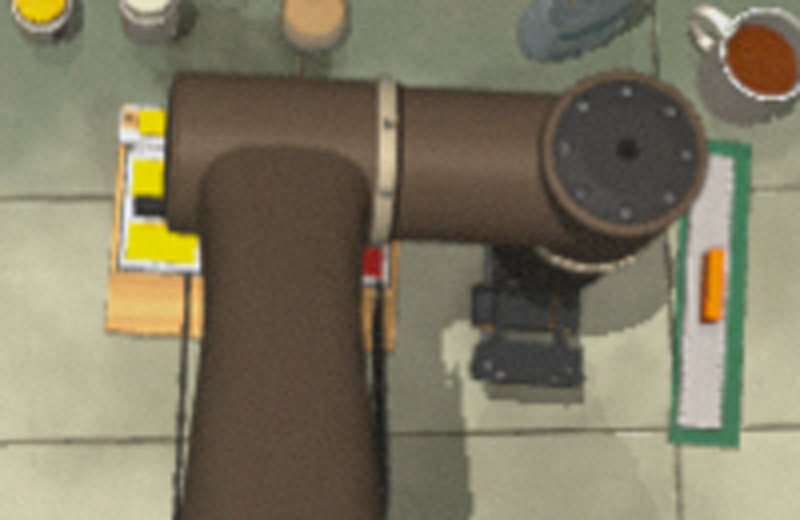

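View pics/s22.png

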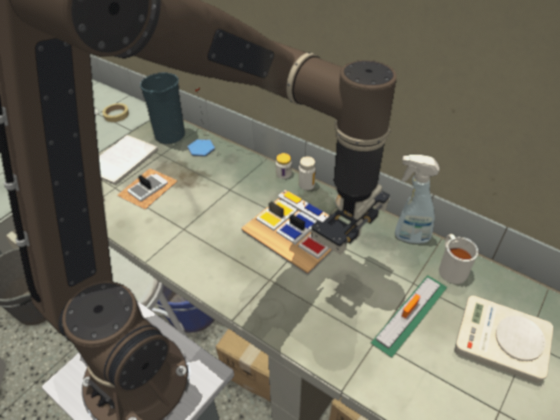

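Run:
```python
from h import *
for n,f in(("top","top0"),("scene","scene0"),("scene","s22")):
    p=cv2.imread(f"pics/{f}.png")[:,:,::-1]
    x0,y0,w,h=(375,175,50,95) if n=="top" else (365,265,90,95)
    c=cv2.resize(np.ascontiguousarray(p[y0:y0+h,x0:x0+w]),None,fx=6,fy=6,interpolation=cv2.INTER_CUBIC)
    hsv=cv2.cvtColor(c,cv2.COLOR_RGB2HSV).astype(int)
    g=((hsv[...,0]>60)&(hsv[...,0]<95)&(hsv[...,1]>95)).astype(np.uint8)
    g=cv2.morphologyEx(g,cv2.MORPH_OPEN,np.ones((5,5)))
    cs,hi=cv2.findContours(g,cv2.RETR_CCOMP,cv2.CHAIN_APPROX_NONE)
    for q,hh in zip(cs,hi[0]):
        if cv2.contourArea(q)/36<60: continue
        uv=(q.reshape(-1,2)+.5)/6-.5+[x0,y0]
        print(n,f,"hole" if hh[3]>=0 else "outer",round(cv2.contourArea(q)/36),rect(n,uv,.003),rect(n,uv,.013))
    m=((hsv[...,0]>=6)&(hsv[...,0]<20)&(hsv[...,1]>150)&(hsv[...,2]>(200 if n=="scene" else 170))).astype(np.uint8)
    cs,_=cv2.findContours(m,cv2.RETR_EXTERNAL,cv2.CHAIN_APPROX_NONE)
    for q in cs:
        if cv2.contourArea(q)/36<30: continue
        uv=(q.reshape(-1,2)+.5)/6-.5+[x0,y0]; print(n,f,"rib",rect(n,uv,.046))
```

```text
top top0 outer 243 [ 509.2 -415.7  255.6   55.9   -5.6] [ 507.6 -413.1  254.2   55.5   -5.6]
top top0 rib [ 508.3 -407.9   58.4   12.9   -6.9]
scene scene0 outer 508 [ 508.  -433.1  258.    53.4  -15.4] [ 501.  -434.2  255.3   52.8  -15.4]
scene scene0 rib [ 512.9 -408.1   56.5   11.5   -6.8]
scene s22 outer 505 [ 508.2 -433.   257.6   53.4  -15.3] [ 501.2 -434.1  255.    52.8  -15.3]
scene s22 rib [ 512.  -408.8   57.9   12.2   -6.3]
```

{"name": "arm_command", "arguments": {
  "targets": [
    [[0,0,-0.1448],[0.4,-18,0],0.55],
    [[0,0,-0.1448],[0.4,-18,0],0.55],
    [[0,0,-0.1448],[0.4,-18,0],0.55],
    [[0,0,-0.1448],[0.4,-18,0],0.55],
    [[0,0,-0.1448],[0.4,-18,0],0.55],
    [[0,0,-0.1448],[0.4,-18,0],0.55],
    [[0,0,-0.1448],[0.4,-18,0],0.55],
    [[0,0,-0.1448],[0.4,-18,0],0.55]
  ]
}}

```text
t: 29.25
eef_pos: [0.5079, -0.3683, 0.3195]
ee_rot: [-3.136, -0.0, -2.821]
force: [-0.5, 0.2, 0.0]
width: 0.0389
```

{"name": "arm_command", "arguments": {
  "targets": [
    [[0,0,-0.1448],[0.4,-18,0],0.55],
    [[0,0,-0.1448],[0.4,-15,0],0.55],
    [[0,0,-0.1448],[0.4,-5,-10],0.55],
    [[0,0,0],[0,0,-30],0.55],
    [[0,0,0],[0,0,-20],0.55],
    [[0,0,0],[0,0,0],0.55]
  ]
}}

```text
t: 29.85
eef_pos: [0.508, -0.4052, 0.2563]
ee_rot: [-3.138, -0.006, 3.033]
force: [-0.6, 0.1, -0.2]
width: 0.0391
```

Run:
```python
from h import *
s,d2=shot("scene","s23")
st=get_state();print(st['t'],st['eef_pos'],st['ee_rot'],st['q'])
crop(s,340,200,140,130,5,"pics/s23c.png")
```

```text
29.9 [ 0.50862434 -0.40573224  0.25835222] [-3.13631734 -0.003332    3.03313493] [-0.37219338  0.43955596 -0.22543345  0.00756477 -0.90766236 -1.31171422]
```

View pics/s23c.png

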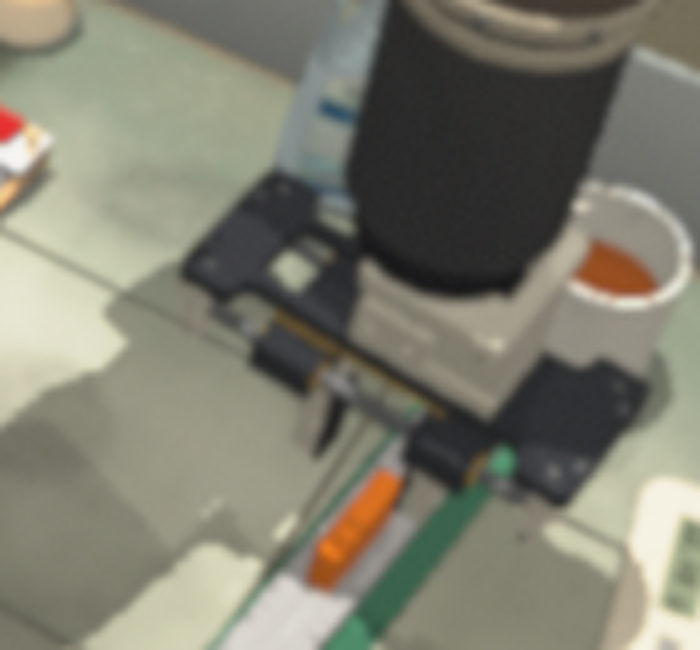

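{"name": "arm_command", "arguments": {
  "targets": [
    [[0,0,0],[0,-2,-25],0.55],
    [[0,0,0],[0,0,-25],0.55],
    [[0,0,0],[0,0,-8],0.55],
    [[0,0,0],[0,0,0],0.55]
  ]
}}

```text
t: 30.3
eef_pos: [0.5086, -0.4084, 0.2016]
ee_rot: [-3.136, -0.001, 3.032]
force: [-0.9, 0.0, -0.0]
width: 0.0394
```

{"name": "arm_command", "arguments": {
  "targets": [
    [[0,0,0],[0,0,0],0.7],
    [[0,0,0],[0,0,0],0.8],
    [[0,0,0],[0,0,0],0.9],
    [[0,0,0],[0,0,0],0.9],
    [[0,0,0],[0,0,0],0.9]
  ]
}}

```text
t: 30.8
eef_pos: [0.5085, -0.4087, 0.2026]
ee_rot: [-3.135, 0.001, 3.032]
force: [-0.5, 3.4, 6.5]
width: 0.0135
```

Run:
```python
from h import *
s,d2=shot("scene","s24")
st=get_state();print(st['t'],st['eef_pos'],st['ee_rot'],st['force'],st['width'])
crop(s,340,220,140,130,5,"pics/s24c.png")
```

```text
30.85 [ 0.50844357 -0.40867263  0.20256766] [-3.13525714e+00  7.11097182e-04  3.03178278e+00] [0.53796469 3.00621884 6.59671375] 0.014068040171747273
```

View pics/s24c.png

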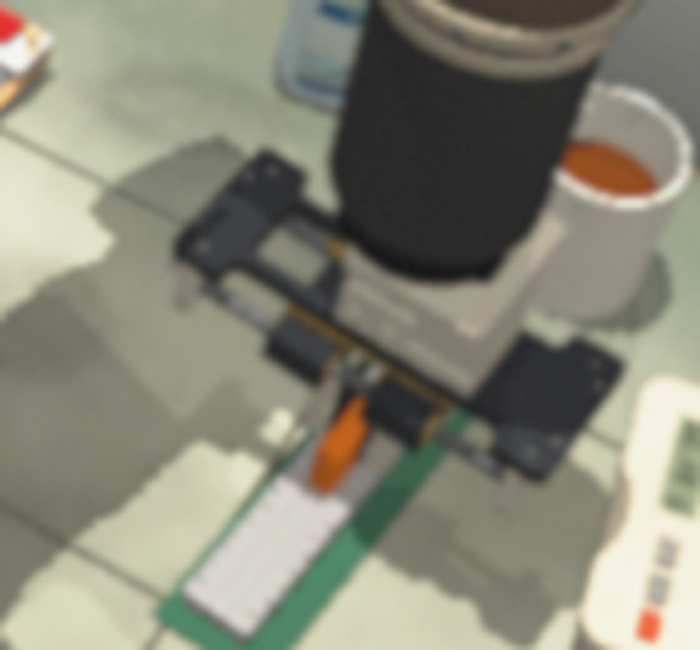

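{"name": "arm_command", "arguments": {
  "targets": [
    [[0,0,0],[0,0,38],0.9],
    [[0,0,0],[0,0,40],0.9],
    [[0,0,0.1446],[-0.4,34.6,0],0.9],
    [[0,0,0.1446],[-0.4,34.6,0],0.9],
    [[0,0,0.1446],[-0.4,34.6,0],0.9],
    [[0,0,0.1446],[-0.4,34.6,0],0.9],
    [[0,0,0.1446],[-0.4,34.6,0],0.9],
    [[0,0,0.1446],[-0.4,34.6,0],0.9]
  ]
}}

```text
t: 31.65
eef_pos: [0.5052, -0.1999, 0.2793]
ee_rot: [-3.136, -0.001, -2.378]
force: [0.0, 0.5, -2.6]
width: 0.0138
```

{"name": "arm_command", "arguments": {
  "targets": [
    [[0,0,0.1446],[-0.4,34.6,0],0.9],
    [[0,0,0.1446],[-0.4,34.6,0],0.9],
    [[0,0,0.1446],[-0.4,34.6,0],0.9],
    [[0,0,0.1446],[-0.4,34.6,0],0.9],
    [[0,0,0.1446],[-0.4,34.6,0],0.9],
    [[0,0,0],[0,0,-15],0.9],
    [[0,0,0],[0,0,0],0.9],
    [[0,0,0],[0,0,0],0.9]
  ]
}}

```text
t: 32.45
eef_pos: [0.5035, -0.0284, 0.2644]
ee_rot: [-3.137, -0.001, -1.662]
force: [-0.3, -1.5, -2.2]
width: 0.0137
```

Run:
```python
from h import *
s,d2=shot("scene","s25")
st=get_state();print(st['t'],st['eef_pos'],st['ee_rot'],st['force'],st['width'])
crop(s,210,130,160,140,5,"pics/s25c.png")
```

```text
32.5 [ 0.50370991 -0.02859376  0.26474519] [-3.13608811e+00 -7.74802212e-04 -1.66192679e+00] [ 0.17517307  0.15081716 -2.3957034 ] 0.013732351597323637
```

View pics/s25c.png

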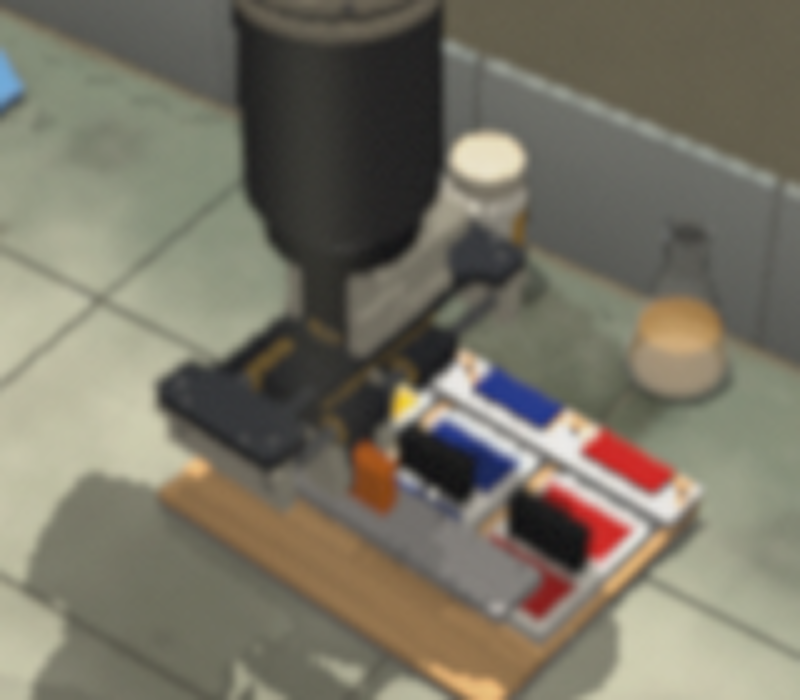

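{"name": "arm_command", "arguments": {
  "targets": [
    [[0,0,0],[-1.5,0,-20],0.9],
    [[0,0,0],[0,0,-18],0.9],
    [[0,0,0],[0,0,-8],0.9],
    [[0,0,0],[0,0,-2],0.9],
    [[0,0,0],[0,0,0],0.9]
  ]
}}

```text
t: 33.0
eef_pos: [0.5026, -0.0284, 0.2169]
ee_rot: [-3.135, -0.001, -1.662]
force: [-0.5, -0.0, -0.9]
width: 0.0139
```

{"name": "arm_command", "arguments": {
  "targets": [
    [[0,0,0],[0,0,-1],0.9],
    [[0,0,0],[0,0,-0.7],0.9],
    [[0,0,0],[0,0,0],0.9]
  ]
}}

```text
t: 33.3
eef_pos: [0.5024, -0.0281, 0.2153]
ee_rot: [-3.135, -0.0, -1.661]
force: [0.0, -0.3, -2.1]
width: 0.0139
```

Run:
```python
from h import *
s,d2=shot("scene","s26")
st=get_state();print(st['t'],st['eef_pos'],st['ee_rot'],st['force'],st['width'])
crop(s,210,130,160,140,5,"pics/s26c.png")
```

```text
33.35 [ 0.50236156 -0.02807809  0.21525917] [-3.13498649e+00 -1.44451121e-04 -1.66094533e+00] [ 0.01829371  0.47914623 -3.20921155] 0.013882037739996049
```

View pics/s26c.png

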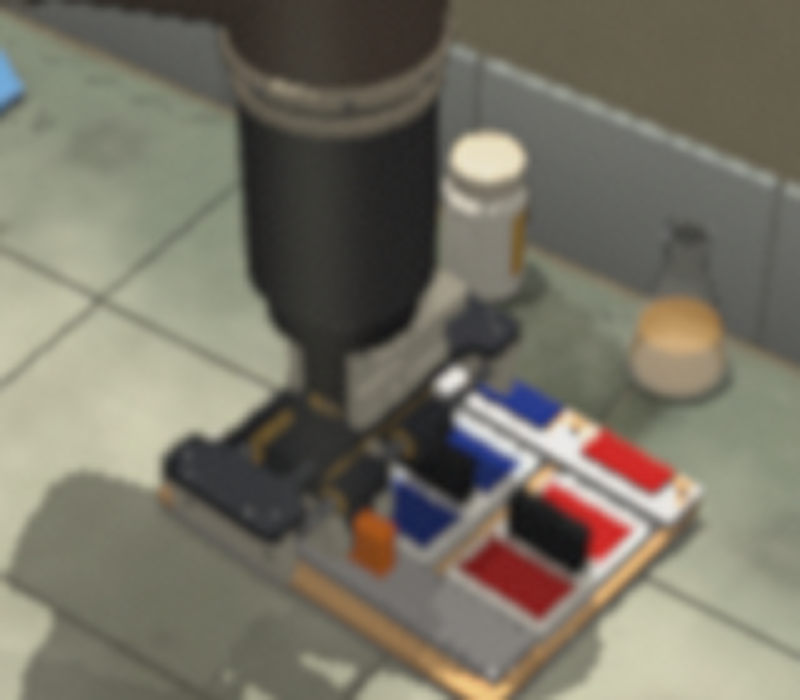

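{"name": "arm_command", "arguments": {
  "targets": [
    [[0,0,0],[0,0,-0.7],0.9],
    [[0,0,0],[0,0,0],0.9]
  ]
}}

```text
t: 33.55
eef_pos: [0.5025, -0.028, 0.2146]
ee_rot: [-3.135, -0.0, -1.661]
force: [-0.8, 0.3, 1.8]
width: 0.014
```

{"name": "arm_command", "arguments": {
  "targets": [
    [[0,0,0],[0,0,-0.3],0.9],
    [[0,0,0],[0,0,0],0.9]
  ]
}}

```text
t: 33.75
eef_pos: [0.5025, -0.0281, 0.2145]
ee_rot: [-3.135, -0.0, -1.661]
force: [-1.4, 1.1, 6.8]
width: 0.0139
```

{"name": "arm_command", "arguments": {
  "targets": [
    [[0,0,0],[1,-0.1,0.2],0.9],
    [[0,0,0],[1,-0.1,0],0.9],
    [[0,0,0],[1,-0.1,0],0.9],
    [[0,0,0],[1,-0.1,0],0.9],
    [[0,0,0],[1,-0.1,0],0.9],
    [[0,0,0],[0,0,0],0.9]
  ]
}}

```text
t: 34.35
eef_pos: [0.5052, -0.0287, 0.2146]
ee_rot: [-3.14, -0.001, -1.661]
force: [-14.3, 5.5, 19.2]
width: 0.0137
```

{"name": "arm_command", "arguments": {
  "targets": [
    [[0,0,0],[0.8,-0.1,0],0.9],
    [[0,0,0],[0.8,-0.1,0],0.9],
    [[0,0,0],[0,0,0],0.9]
  ]
}}

```text
t: 34.65
eef_pos: [0.5064, -0.029, 0.2145]
ee_rot: [-3.141, -0.002, -1.662]
force: [-14.8, 5.3, 20.2]
width: 0.0134
```

{"name": "arm_command", "arguments": {
  "targets": [
    [[0,0,0],[0,0,0.5],0.9],
    [[0,0,0],[0,0,0.3],0.9],
    [[0,0,0],[0,0,0],0.9]
  ]
}}

```text
t: 34.95
eef_pos: [0.5085, -0.0289, 0.2147]
ee_rot: [-3.136, -0.001, -1.661]
force: [-2.9, 0.9, -1.6]
width: 0.0136
```

Run:
```python
from h import *
s,d2=shot("scene","s27")
st=get_state();print(st['t'],st['eef_pos'],st['ee_rot'],st['force'],st['moment'],st['width'])
crop(s,210,130,160,140,5,"pics/s27c.png")
```

```text
35.0 [ 0.50858912 -0.02888291  0.21463418] [-3.13652730e+00 -6.05410521e-04 -1.66117088e+00] [-3.05004579  1.04711881 -0.17959549] [0.49571118 1.1376281  0.00299776] 0.013629991086725482
```

View pics/s27c.png

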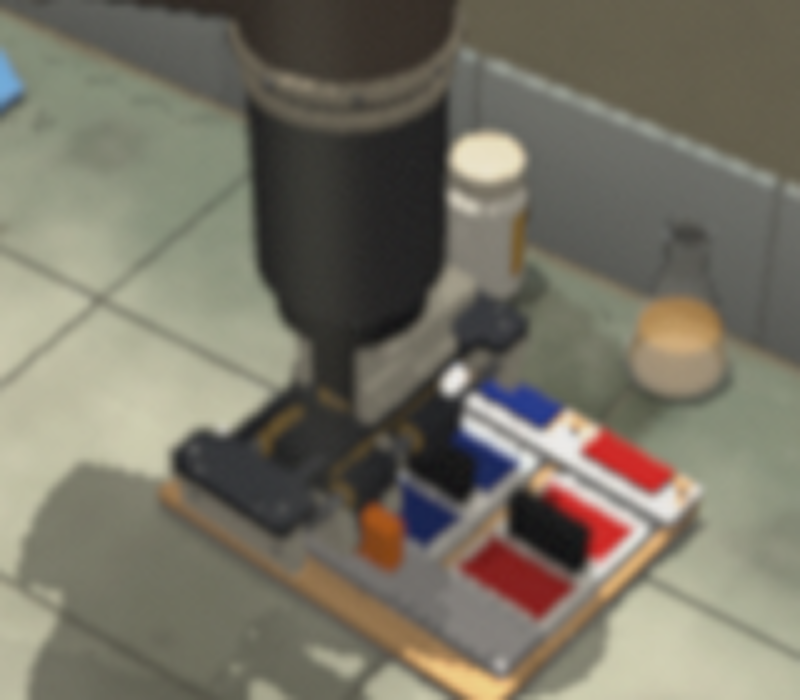

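{"name": "arm_command", "arguments": {
  "targets": [
    [[0,0,0],[0.8,-0.1,0],0.9],
    [[0,0,0],[0.8,-0.1,0],0.9],
    [[0,0,0],[0,0,0],0.9]
  ]
}}

```text
t: 35.3
eef_pos: [0.5098, -0.0292, 0.2146]
ee_rot: [-3.138, -0.001, -1.661]
force: [-5.9, 2.4, 1.7]
width: 0.0135
```

{"name": "arm_command", "arguments": {
  "targets": [
    [[0,0,0],[0.8,-0.1,0.1],0.9],
    [[0,0,0],[0.8,-0.1,0],0.9],
    [[0,0,0],[0,0,0],0.9]
  ]
}}

```text
t: 35.6
eef_pos: [0.5107, -0.0294, 0.2146]
ee_rot: [-3.14, -0.001, -1.662]
force: [-10.3, 3.5, 5.9]
width: 0.0139
```

{"name": "arm_command", "arguments": {
  "targets": [
    [[0,0,0],[1,-0.1,0.2],0.9],
    [[0,0,0],[1,-0.1,0.1],0.9],
    [[0,0,0],[0,0,0],0.9]
  ]
}}

```text
t: 35.9
eef_pos: [0.5114, -0.0296, 0.2146]
ee_rot: [3.141, -0.002, -1.662]
force: [-15.1, 7.3, 12.1]
width: 0.0137
```

{"name": "arm_command", "arguments": {
  "targets": [
    [[0,0,0],[1,-0.1,0.2],0.9],
    [[0,0,0],[1,-0.1,0.1],0.9],
    [[0,0,0],[0,0,0],0.9]
  ]
}}

```text
t: 36.2
eef_pos: [0.5121, -0.0296, 0.2147]
ee_rot: [3.138, -0.002, -1.663]
force: [-21.5, 12.1, 16.1]
width: 0.0138
```

```bash
cat > m.py <<'E'
from h import *
import sys
ex=np.array([.996,-.0893]);ey=np.array([.0893,.996])
def fields(n,p):
    for k in("red","yellow","blue"):
        r=[]
        for a,c in comps(n,p,k,amin=30)[:7]:
            q=rect(n,c,.020); x=(q[:2]-[581.6,-35])@ex; y=(q[:2]-[581.6,-35])@ey
            if abs(y)<130 and abs(x)<95:
                z=.034 if x>50 else .020
                q=rect(n,c,z); d=q[:2]-[581.6,-35]
                r.append((round(float(d@ex),1),round(float(d@ey),1),*[float(v) for v in q[2:4]]))
        print(n,k,sorted(r))
if __name__=="__main__":
    for f in sys.argv[1:]:
        n="scene" if f[0]=="s" else "top"
        fields(n,cv2.imread(f"pics/{f}.png")[:,:,::-1])
E
python3 - <<'E'
from m import *
s,_=shot("scene","s28"); crop(s,210,130,160,140,5,"pics/s28c.png")
st=get_state(); print(st['eef_pos'],st['force'])
E
python3 m.py t13 s18 s22 s26 s27 s28
```

```text
[ 0.51202952 -0.02964949  0.21470376] [-22.03363243  12.8459206   16.10001557]
top red [(64.4, -78.1, 49.7, 20.4)]
top yellow [(-33.1, 75.2, 56.7, 31.2), (19.1, 75.3, 56.1, 30.8), (64.4, 75.9, 52.4, 21.9)]
top blue [(63.7, -0.5, 47.7, 18.7)]
scene red [(-26.8, -75.5, 52.1, 27.5), (68.2, -77.3, 50.9, 24.1)]
scene yellow [(-27.6, 79.4, 51.6, 27.1), (23.3, 79.2, 51.4, 29.0), (69.6, 78.9, 51.3, 22.1)]
scene blue [(69.5, 0.5, 46.6, 20.0)]
scene red [(-27.0, -75.4, 52.1, 27.3)]
scene yellow [(-27.7, 79.5, 52.0, 27.6), (31.6, 75.9, 55.4, 27.4), (69.7, 79.1, 50.7, 21.9)]
scene blue [(-28.0, 2.4, 50.5, 25.7), (29.0, 1.2, 53.4, 27.8), (69.3, 0.5, 46.9, 20.0)]
scene red [(-27.0, -75.4, 52.1, 27.4), (24.5, -74.9, 51.9, 28.6), (69.9, -76.9, 49.2, 21.8)]
scene yellow []
scene blue [(-27.6, -3.3, 37.7, 25.1), (24.9, -0.4, 44.3, 25.2), (69.6, -2.2, 41.5, 19.5)]
scene red [(-27.4, -75.3, 52.3, 27.8), (24.6, -75.1, 51.6, 28.4), (69.3, -76.5, 49.6, 21.8)]
scene yellow []
scene blue [(-27.6, -5.9, 32.4, 24.8), (24.9, -1.6, 41.0, 24.3), (69.4, -0.0, 45.6, 19.7)]
scene red [(-25.9, -75.7, 52.6, 27.8), (34.3, -79.0, 54.4, 26.6), (69.5, -76.6, 49.5, 21.7)]
scene yellow []
scene blue [(-26.1, -7.1, 31.2, 24.9), (26.5, -1.8, 41.3, 24.8), (69.4, -0.6, 44.4, 19.6)]
```

View pics/s28c.png

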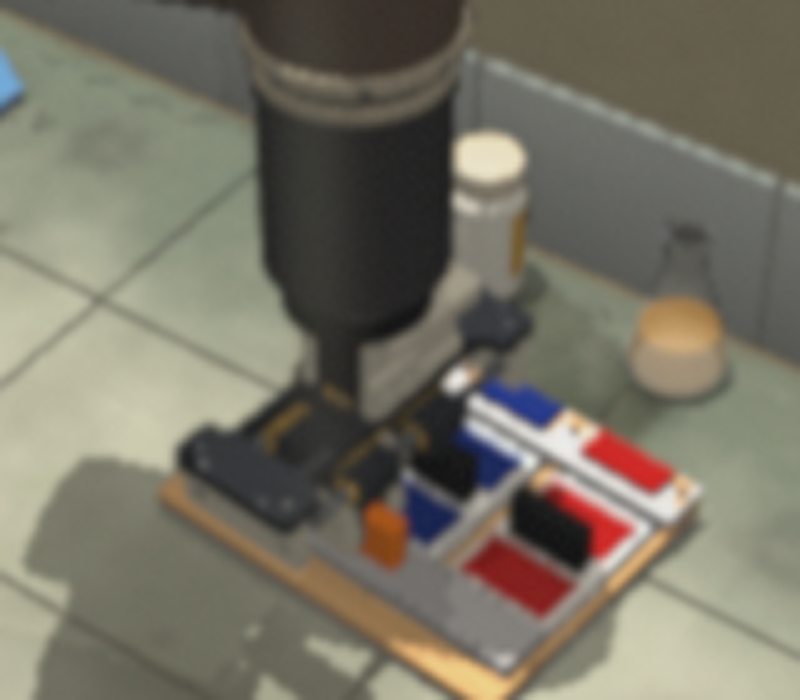

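{"name": "arm_command", "arguments": {
  "targets": [
    [[0,0,0],[1,0.3,0.2],0.9],
    [[0,0,0],[0.7,0.3,0.1],0.9],
    [[0,0,0],[0,0,0],0.9],
    [[0,0,0],[0,0,0],0.9]
  ]
}}

```text
t: 36.65
eef_pos: [0.5126, -0.0295, 0.2147]
ee_rot: [3.135, -0.003, -1.663]
force: [-25.6, 10.7, 19.6]
width: 0.0135
```

Run:
```python
from m import *
s,_=shot("scene","s29"); fields("scene",s)
st=get_state(); print(st['t'],st['eef_pos'],st['ee_rot'],st['force'])
```

```text
scene red [(-26.0, -75.6, 52.3, 27.8), (34.3, -79.0, 54.4, 26.6), (69.5, -76.6, 49.5, 21.7)]
scene yellow []
scene blue [(-26.1, -7.1, 31.1, 24.9), (26.4, -1.5, 42.0, 24.4), (69.4, -0.6, 44.5, 19.7)]
36.7 [ 0.51262821 -0.02951992  0.21473076] [ 3.13502236e+00 -2.88522518e-03 -1.66286746e+00] [-25.67357913  11.30661581  20.16969491]
```

{"name": "arm_command", "arguments": {
  "targets": [
    [[0,0,0],[-2,0.1,0.1],0.9],
    [[0,0,0],[-1.5,0,0.1],0.9],
    [[0,0,0],[-1,0,0],0.9],
    [[0,0,0],[0,0,0],0.9]
  ]
}}

```text
t: 37.1
eef_pos: [0.5111, -0.0295, 0.2147]
ee_rot: [-3.141, -0.002, -1.662]
force: [-8.0, 2.5, -1.7]
width: 0.0136
```

Now release to leave it flush, and look.

{"name": "arm_command", "arguments": {
  "targets": [
    [[0,0,0],[0,0,0],0.8],
    [[0,0,0],[0,0,0],0.7],
    [[0,0,0],[0,0,0],0.55],
    [[0,0,0],[0,0,0],0.55]
  ]
}}

```text
t: 37.5
eef_pos: [0.5143, -0.0286, 0.2166]
ee_rot: [-3.133, 0.0, -1.661]
force: [0.1, -0.8, -0.6]
width: 0.0357
```

Run:
```python
from m import *
s,_=shot("scene","s30"); fields("scene",s); crop(s,210,130,160,140,5,"pics/s30c.png")
st=get_state(); print(st['t'],st['eef_pos'],st['ee_rot'],st['force'])
```

```text
scene red [(-25.9, -75.7, 52.6, 27.8), (34.3, -78.8, 55.3, 26.9), (69.3, -76.5, 49.5, 21.7)]
scene yellow []
scene blue [(-25.9, -8.8, 27.3, 25.1), (26.4, -0.8, 43.8, 24.1), (68.8, 0.7, 46.7, 20.7)]
37.55 [ 0.51409129 -0.02869939  0.21656685] [-3.13360063e+00  2.64304254e-04 -1.66075380e+00] [ 0.64648959  0.57592635 -0.4604507 ]
```

View pics/s30c.png

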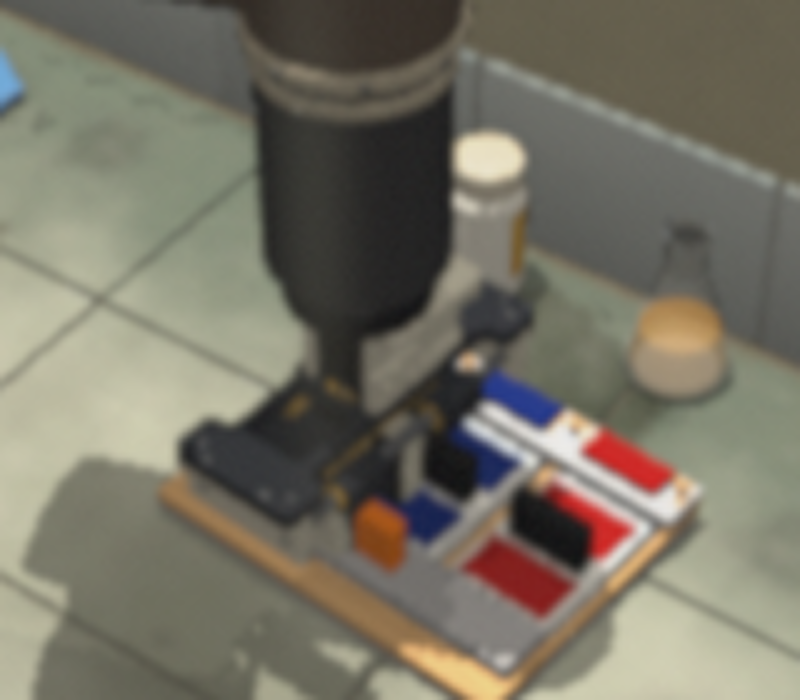

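{"name": "arm_command", "arguments": {
  "targets": [
    [[0,0,0],[-2,0,10],0.55],
    [[0,0,0],[0,0,30],0.55],
    [[0,0,0],[0,0,40],0.55],
    [[0,0,0],[-20,-20,40],0.55],
    [[0,0,0],[-20,-40,20],0.55],
    [[0,0,0],[0,-45,0],0.55],
    [[0,0,0],[0,-45,0],0.55],
    [[0,0,0],[0,0,0],0.55]
  ]
}}

```text
t: 38.35
eef_pos: [0.4706, -0.1827, 0.3574]
ee_rot: [-3.134, -0.001, -1.665]
force: [-1.5, 0.2, -0.5]
width: 0.0392
```

Run:
```python
from m import *
s,_=shot("scene","s31"); fields("scene",s); crop(s,210,150,160,140,5,"pics/s31c.png")
t,_=shot("top","t31"); fields("top",t); crop(t,220,150,140,110,5,"pics/t31c.png")
st=get_state(); print(st['t'],st['eef_pos'],st['ee_rot'],st['force'])
```

```text
scene red [(-25.2, -75.9, 52.1, 29.2), (27.1, -86.3, 30.7, 28.2)]
scene yellow [(-26.4, 79.0, 52.1, 28.7), (33.0, 78.0, 51.6, 22.9), (69.9, 79.1, 50.6, 21.8)]
scene blue [(-28.8, 2.2, 51.1, 20.1)]
top red [(65.2, -76.9, 52.5, 21.4)]
top yellow [(64.2, 75.8, 52.4, 21.6)]
top blue [(62.9, -0.8, 48.2, 20.4)]
38.45 [ 0.47085266 -0.17998624  0.3568039 ] [-3.13464132e+00 -2.58021350e-04 -1.66382413e+00] [0.26219877 0.88784235 0.31319608]
```

View pics/s31c.png

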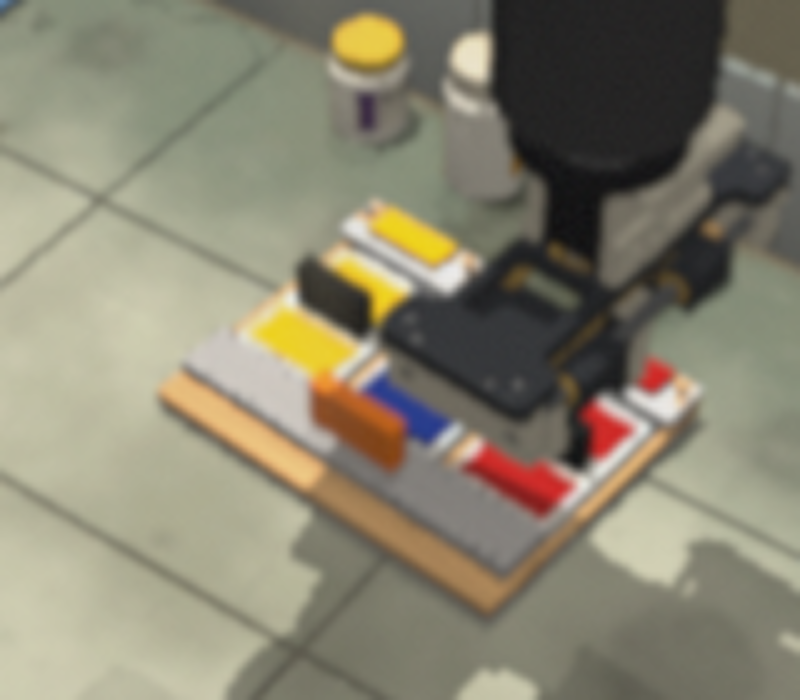

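View pics/t31c.png

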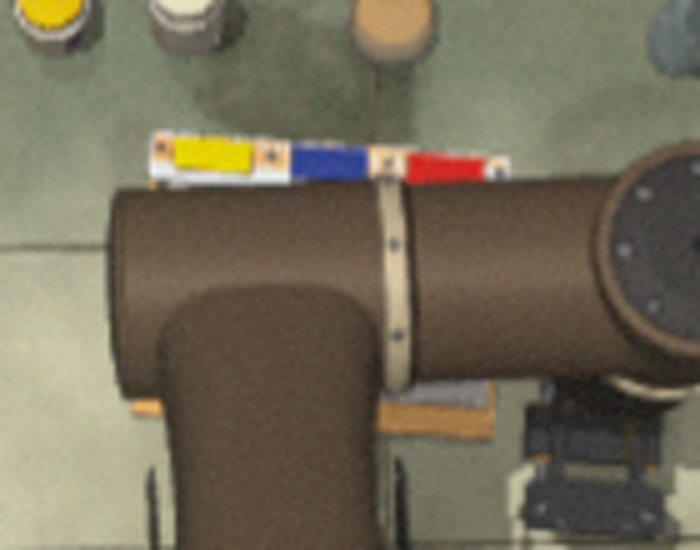

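{"name": "arm_command", "arguments": {
  "targets": [
    [[0,0,0],[10,40,0],0.55],
    [[0,0,0],[10,40,0],0.55],
    [[0,0,0],[10,40,0],0.55],
    [[0,0,0],[10,30,0],0.55],
    [[0,0,0],[0,0,-30],0.55],
    [[0,0,0],[0,0,-30],0.55],
    [[0,0,0],[0,0,0],0.55],
    [[0,0,0],[0,0,0],0.55]
  ]
}}

```text
t: 39.25
eef_pos: [0.5114, -0.0281, 0.2968]
ee_rot: [-3.136, -0.001, -1.659]
force: [0.1, 0.3, -0.2]
width: 0.0395
```

{"name": "arm_command", "arguments": {
  "targets": [
    [[0,0,0],[-0.5,-1,-30],0.55],
    [[0,0,0],[0,0,-30],0.55],
    [[0,0,0],[0,0,-15],0.55],
    [[0,0,0],[0,0,-6.5],0.55],
    [[0,0,0],[0,0,0],0.55]
  ]
}}

```text
t: 39.75
eef_pos: [0.5113, -0.0298, 0.2154]
ee_rot: [-3.135, -0.0, -1.661]
force: [0.3, 0.9, 0.5]
width: 0.0395
```

{"name": "arm_command", "arguments": {
  "targets": [
    [[0,0,0],[0,0,0],0.7],
    [[0,0,0],[0,0,0],0.8],
    [[0,0,0],[0,0,0],0.9],
    [[0,0,0],[0,0,0],0.9],
    [[0,0,0],[0,0,0],0.9]
  ]
}}

```text
t: 40.25
eef_pos: [0.5101, -0.0299, 0.2151]
ee_rot: [-3.137, -0.0, -1.661]
force: [-4.7, 3.3, 6.9]
width: 0.0137
```

{"name": "arm_command", "arguments": {
  "targets": [
    [[0,0,0],[1.5,-0.1,0.2],0.9],
    [[0,0,0],[1.5,-0.1,0.2],0.9],
    [[0,0,0],[1.5,-0.1,0.2],0.9],
    [[0,0,0],[0,0,0],0.9],
    [[0,0,0],[0,0,0],0.9],
    [[0,0,0],[0,0,0],0.9]
  ]
}}

```text
t: 40.85
eef_pos: [0.5117, -0.03, 0.2152]
ee_rot: [3.14, -0.001, -1.662]
force: [-18.8, 11.1, 19.8]
width: 0.0135
```

Run:
```python
from m import *
s,_=shot("scene","s32"); fields("scene",s)
st=get_state(); print(st['t'],st['eef_pos'],st['ee_rot'],st['force'])
```

```text
scene red [(-25.9, -75.7, 52.7, 27.7), (34.1, -79.1, 54.5, 26.8), (69.4, -76.6, 49.5, 21.8)]
scene yellow []
scene blue [(-26.1, -7.1, 31.1, 24.9), (26.8, -1.5, 42.2, 24.9), (69.4, -0.6, 44.4, 19.7)]
40.9 [ 0.51165726 -0.03001701  0.21519458] [ 3.13969317e+00 -1.24661384e-03 -1.66199509e+00] [-19.82656813  12.23825078  20.16895986]
```

{"name": "arm_command", "arguments": {
  "targets": [
    [[0,0,0],[-4,0.3,0.3],0.9],
    [[0,0,0],[-4,0.3,0.3],0.9],
    [[0,0,0],[-3,0.3,0.5],0.9],
    [[0,0,0],[0,0,15],0.9],
    [[0,0,0],[0,0,30],0.9],
    [[0,0,0],[0,0,25],0.9],
    [[0,0,0],[0,0,0],0.9]
  ]
}}

```text
t: 41.6
eef_pos: [0.5056, -0.0291, 0.2897]
ee_rot: [-3.129, 0.001, -1.66]
force: [0.8, 1.4, -2.6]
width: 0.0137
```

Run:
```python
from m import *
s,_=shot("scene","s33"); crop(s,210,130,160,140,5,"pics/s33c.png")
st=get_state(); print(st['t'],st['eef_pos'],st['ee_rot'],st['force'])
```

```text
41.65 [ 0.50481192 -0.02926289  0.28778788] [-3.13197391e+00  1.05373298e-03 -1.66114362e+00] [-0.45513063 -0.71137238 -2.63009618]
```

View pics/s33c.png

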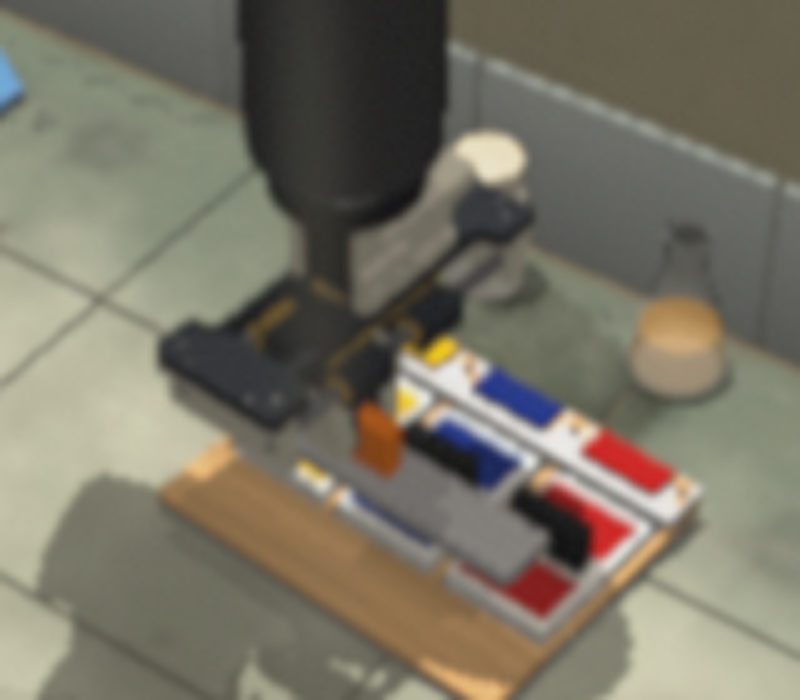

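{"name": "arm_command", "arguments": {
  "targets": [
    [[0,0,-0.1446],[0.4,-34.7,0],0.9],
    [[0,0,-0.1446],[0.4,-34.7,0],0.9],
    [[0,0,-0.1446],[0.4,-34.7,0],0.9],
    [[0,0,-0.1446],[0.4,-34.7,0],0.9],
    [[0,0,-0.1446],[0.4,-34.7,0],0.9],
    [[0,0,-0.1446],[0.4,-34.7,0],0.9],
    [[0,0,-0.1446],[0.4,-34.7,0],0.9],
    [[0,0,-0.1446],[0.4,-34.7,0],0.9]
  ]
}}

```text
t: 42.45
eef_pos: [0.5069, -0.3083, 0.2846]
ee_rot: [-3.137, -0.002, -2.824]
force: [0.2, 0.3, -2.4]
width: 0.0135
```

{"name": "arm_command", "arguments": {
  "targets": [
    [[0,0,-0.1446],[0.4,-34.7,0],0.9],
    [[0,0,-0.1446],[0.4,-34.7,0],0.9],
    [[0,0,-0.1446],[0.4,-34.7,0],0.9],
    [[0,0,0],[0,0,-20],0.9],
    [[0,0,0],[0,0,-20],0.9],
    [[0,0,0],[0,0,0],0.9],
    [[0,0,0],[0,0,0],0.9]
  ]
}}

```text
t: 43.15
eef_pos: [0.5084, -0.411, 0.2452]
ee_rot: [-3.136, -0.003, 3.032]
force: [0.6, -0.5, -2.0]
width: 0.0136
```

Run:
```python
from m import *
s,_=shot("scene","s34"); crop(s,340,200,140,150,5,"pics/s34c.png"); fields("scene",s)
st=get_state(); print(st['t'],st['eef_pos'],st['ee_rot'],st['force'])
```

```text
scene red [(-25.5, -75.7, 52.6, 26.7), (26.0, -75.0, 51.9, 27.9), (69.3, -76.7, 49.4, 21.8)]
scene yellow [(-26.1, 78.8, 51.0, 25.9), (25.2, 78.7, 50.7, 28.8), (69.3, 78.3, 51.9, 21.9)]
scene blue [(-26.2, 2.2, 50.3, 25.5), (26.1, 2.4, 50.2, 26.9), (69.4, 0.5, 46.8, 19.9)]
43.2 [ 0.50887916 -0.41102498  0.24625807] [-3.13539999e+00 -9.57440157e-04  3.03201841e+00] [-0.03262337  1.05502223 -1.98474597]
```

View pics/s34c.png

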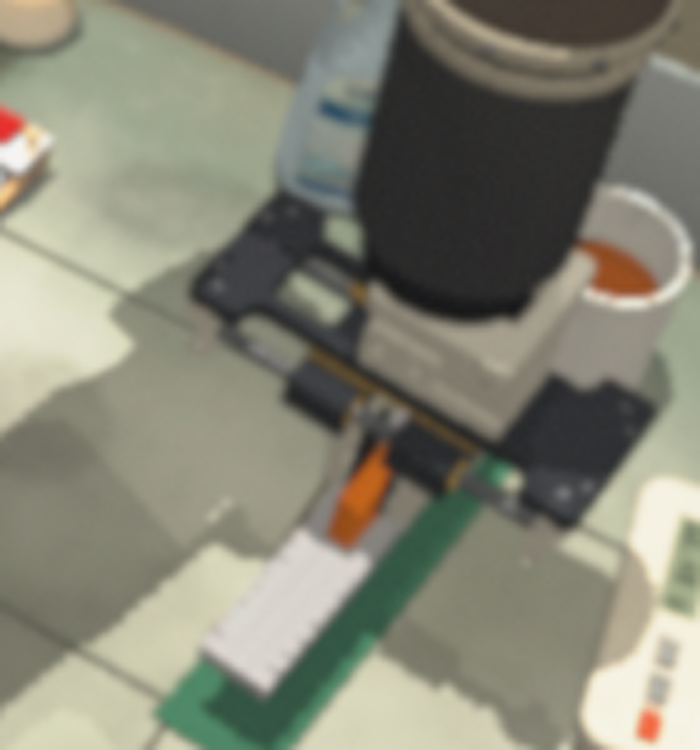

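{"name": "arm_command", "arguments": {
  "targets": [
    [[0,0,0],[0,-1,-20],0.9],
    [[0,0,0],[0,0,-15],0.9],
    [[0,0,0],[0,0,-6],0.9],
    [[0,0,0],[0,0,-1],0.9],
    [[0,0,0],[0,0,0],0.9]
  ]
}}

```text
t: 43.7
eef_pos: [0.5089, -0.412, 0.2047]
ee_rot: [-3.135, -0.0, 3.032]
force: [0.3, 0.1, -2.9]
width: 0.0136
```

{"name": "arm_command", "arguments": {
  "targets": [
    [[0,0,0],[0,0,-0.6],0.9],
    [[0,0,0],[0,0,0],0.9]
  ]
}}

```text
t: 43.9
eef_pos: [0.5089, -0.4121, 0.2044]
ee_rot: [-3.135, 0.001, 3.032]
force: [-0.1, 0.5, -2.8]
width: 0.0136
```

{"name": "arm_command", "arguments": {
  "targets": [
    [[0,0,0],[0,0,-0.8],0.9],
    [[0,0,0],[0,0,-0.6],0.9],
    [[0,0,0],[0,0,0],0.9]
  ]
}}

```text
t: 44.2
eef_pos: [0.5088, -0.4121, 0.2031]
ee_rot: [-3.135, 0.0, 3.032]
force: [-0.6, 1.8, 3.9]
width: 0.0137
```

Contact on the mat. Release, rise clear and check everything.

{"name": "arm_command", "arguments": {
  "targets": [
    [[0,0,0],[0,0,0.3],0.75],
    [[0,0,0],[0,0,0.3],0.55],
    [[0,0,0],[0,0,0],0.5],
    [[0,0,0],[0,0,25],0.5],
    [[0,0,0],[0,0,40],0.5],
    [[0,0,0],[0,0,45],0.5],
    [[0,0,0],[-30,30,20],0.5],
    [[0,0,0],[-30,35,0],0.5]
  ]
}}

```text
t: 45.0
eef_pos: [0.4493, -0.3475, 0.336]
ee_rot: [-3.133, 0.005, 3.031]
force: [-0.3, 1.3, -0.5]
width: 0.0436
```

{"name": "arm_command", "arguments": {
  "targets": [
    [[0,0,0],[-30,35,0],0.5],
    [[0,0,0],[0,45,0],0.5],
    [[0,0,0],[0,45,0],0.5],
    [[0,0,0],[0,0,0],0.5],
    [[0,0,0],[0,0,0],0.5],
    [[0,0,0],[0,0,0],0.5]
  ]
}}

```text
t: 45.6
eef_pos: [0.4189, -0.2223, 0.333]
ee_rot: [-3.135, -0.0, 3.032]
force: [0.5, 0.5, -1.0]
width: 0.0438
```

Run:
```python
from m import *
s,_=shot("scene","s35"); fields("scene",s)
t,_=shot("top","t35"); fields("top",t)
st=get_state(); print(st['t'],st['eef_pos'],st['ee_rot'],st['force'],st['qd'].round(3))
```

```text
scene red []
scene yellow [(-25.8, 78.9, 52.2, 27.3), (33.1, 76.3, 54.0, 25.6), (69.8, 79.1, 51.4, 21.9)]
scene blue [(-27.9, -11.8, 24.0, 22.2)]
top red [(20.9, -78.2, 54.7, 30.3), (64.4, -77.9, 50.1, 20.4)]
top yellow [(-32.2, 87.8, 30.1, 29.7), (20.8, 75.1, 56.6, 30.8), (64.4, 75.9, 52.5, 22.0)]
top blue [(20.8, -0.6, 54.6, 28.9), (63.6, -0.5, 47.7, 18.8)]
45.7 [ 0.41875453 -0.22283535  0.33275919] [-3.13544275e+00 -7.43712853e-04  3.03023003e+00] [ 0.45234266 -0.62741668  0.09757358] [-0.005  0.004 -0.002 -0.001 -0.003 -0.003]
```

View pics/s35.png

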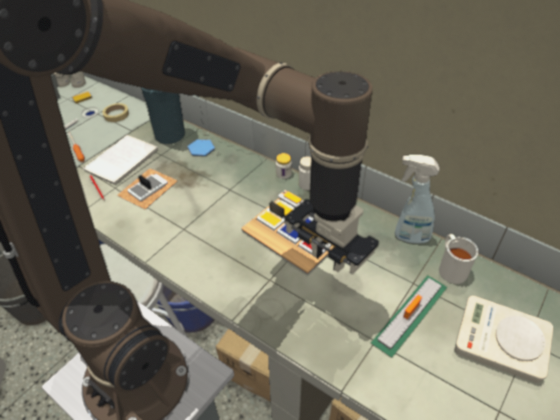

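View pics/t35.png

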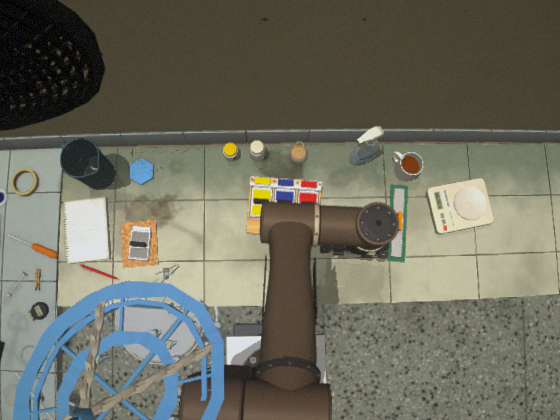

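```bash
python3 -c "
from station import *
print(job_done())"
```

```text
the job is handed in; nothing more can be done
None
```

The job is handed in, at about 46 s of the 210 s allowed. `job_done` reports no verdict, so what follows rests on my own checks.

- **Grey panel:** I took it out of the middle (blue) bay and laid it on the cork mat. The last pictures show it there, near the centre.
- **Coloured panels:** All three were present and are hooked under the lip, flat in the bays of their colour. I pushed them home with the straightedge at about 26 N; the red and blue panels did not move under the last push. The top camera puts all three rear colour fields at the same distance from the back wall, within 0.1 mm. In the scene camera, chip to front field is about 95 mm, which matches panels at the wall.
- **Straightedge:** It lay flush along the fronts and released on the sill, then I gave it one more push and laid it back along the green mat. I checked its final position on the mat only by eye in the picture, not by measurement.
- **Bystanders:** The jar and the flask were never approached closely and look unmoved.
- **Disagreement between cameras:** The two cameras differ by about 5 mm in x and 1 to 4 mm in y. I tied the x positions to the grasps and the contacts with the back wall, and compared the panels with the chips inside one camera at a time.
- **Not confirmed:** In the final scene picture the gripper hid the red panel and most of the blue one, so their last check comes from the top camera and the earlier scene picture. I saw no sign of a knocked object or a slackened grip.

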